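# Latch two plate cassettes into the drying rack and hang their carrier on the balanced arm

### The job

Take the two plate cassettes out of the steel carrier and press each fully home into the leaning rack slot of its own width, so that the slot's spring latch snaps back shut over its shoulder. Then hang the empty carrier by its collar in the fork of the spring-balanced arm: keep hold of it while the arm sinks gently, and let go only once the arm rests still at its lower stop. Leave the other things on the bench where they are.

Things in the scene. Friction and masses are not known exactly. Their poses are not given: they have to be found in the camera images.
- carrier: steel carrier on the table, about 0.4 kg: base plate 60 (x) x 200 (y) x 6 mm, two open pockets at y = +62 and -62 mm, each 18 x 70 mm inside, 20 mm deep, walls 3 mm, floor 6 mm above the origin. In its middle a 12 mm round stem carries a round collar and a black grip block (see points). Origin: centre of underside; z up.
- carrier_grip (a point): grasp point inside the carrier's black grip block, 129 mm above the carrier's origin. The block is 20 (carrier x) x 26 (carrier y) mm and reaches from 109 to 141 mm above the carrier's origin.
- carrier_collar (a point): centre of the underside of the carrier's round collar, 104 mm above the carrier's origin: this face comes to rest on the fork. Collar 44 mm across, 5 mm thick; below it the stem, 12 mm thick.
- cassette_wide: the wide plate cassette, about 0.11 kg: grey flat frame 14 mm thick (x), 66 mm wide (y), 70 mm tall to its two shoulders, lower corners rounded; in the middle of its top a grip tab 14 (x) x 26 (y) mm, 70 to 106 mm above the origin. Stands upright in a carrier pocket (either one), faces across the carrier's x. Origin: centre of underside, z to the tab. Either face may be in front.
- cassette_narrow: the narrow plate cassette: as the wide one but 48 mm wide (y); it stands in the other pocket
- slot_wide: wide slot of the white leaning rack (two slots side by side, 100 mm apart). Origin: centre of its floor, 48 mm above the table. z: out of the slot, leaning 30 degrees from vertical, towards the robot at yaw 0; y: its width, level; x: its thickness. A seated cassette's origin lies here, its z along this z; go in along -z. Inside 70 mm wide, 17 mm thick.
- slot_narrow: narrow slot of the rack, 52 mm wide inside, else as the wide one. In both: back panel (-x side) 58 mm tall plus a flared edge to 68 mm; wall on the latch side 45 mm tall; guide on the opposite side 98 mm tall plus a flared mouth to 112 mm (all along the slot's z).
- latch_wide (a joint): spring latch, a steel strip on the wide slot's +y edge: 0 rad = shut, grows as its head is pushed outward, at most 0.22. A cassette pressed down the slot pushes its ramp aside (about 0.1 rad); it springs back once the shoulder is below the hook. Pressing past it takes about 5 to 15 N, far more than the cassette's weight.
- latch_narrow (a joint): spring latch of the narrow slot, on that slot's -y edge; otherwise as latch_wide
- latch_wide_hook (a point): tip of the hook of the wide slot's latch, 7 mm inside the slot, 73 mm above its floor when shut, that is 3 mm above a seated cassette's shoulder. Above it the ramp rises to 101 mm above the floor, 28 degrees off the slot's axis.
- latch_narrow_hook (a point): tip of the hook of the narrow slot's latch; same measures
- balancer: stand of the spring-balanced arm. Origin on the table under the fork's seat (arm level); its x axis points from the fork to the post, which stands 172 mm away; the fork's mouth opens to its -x side.
- swing_arm (a joint): the balanced arm's angle: 0 rad = raised by its spring (fork 29 mm higher, arm sloping up 10 degrees to the fork), 0.18 = level, at its lower stop. 160 mm from pivot (165 mm above the table) to seat. About 1.3 N down on the fork starts it sinking, about 2.5 N holds it level, so the carrier's weight takes it to the lower stop.
- fork_seat (a point): middle of the fork's seat, level with its prongs' tops: 170 mm above the table at the lower stop, 199 mm raised. Two prongs 9 mm wide, 26 mm apart inside, along the balancer's x, from 42 mm behind the seat to tips 36 mm before it, turned up 6 mm. The carrier's stem enters between the tips moving along +x, collar above the prongs; any carrier yaw will do.
- beaker: bystander: an empty glass beaker, 66 mm wide, 85 mm tall; origin at the centre of its underside
- reagent_bottle: bystander: a glass bottle with a black cap, 58 mm wide, 130 mm tall; origin at the centre of its underside
- weight: bystander: a brass weight, 40 mm wide, 47 mm tall; origin at the centre of its underside
- dish: bystander: a small white ceramic dish, 56 mm wide, 14 mm tall; origin at the centre of its underside
- spoon: bystander: a steel spoon 160 mm long, lying flat; its origin lies at its middle
- small_jar: bystander: a small amber jar with a black cap, 44 mm wide, 50 mm tall; origin at the centre of its underside
Things that resemble listed ones, but are neither listed nor needed, are in the scene too. Leave any orange or yellow look-alike of the cassette_wide alone.

How it is judged:
By the outcome, as a careful person would: the job done as asked, in the order asked, and still so for the second after the job is handed in, with the robot touching nothing.
It also fails if it takes over 72 s, if anything falls off the work surface, if the arm or the gripper's body presses on something with over 40 N, if the wrist force passes 120 N, or if a joint passes its speed limit or range.

### The arm

A 7-joint arm with a two-finger parallel gripper is mounted at the origin on the work surface. World frame = base frame: x ahead of the robot, y to its left, z up, the work surface at z = 0. Lengths are in m, angles in rad, forces in N, time in s.
With the tool pointing down it reaches from about 0.425 to 0.95 m from the base axis. Payload 16.7 kg.
Tool frame: the origin (TCP) lies at the very end of the fingers, on their centre line; the grasp point (between the pads) lies 19 mm behind it; x points along the fingers, z is the direction in which the jaws open and shut, and the axes are right-handed (so a half turn about x gives the same grasp; the last joint's range is limited). The gripper opens to 94 mm and grips with 3 to 60 N. Pads are 16 mm wide; open, the fingers measure 119 mm over their backs; the gripper's body (75 mm by 177 mm) begins 78 mm behind the grasp point.
Start: joints at [1.105, 0.426, 0.074, 1.606, -0.034, 1.111, -0.067], TCP at [0.21, -0.642, 0.205] pointing down, gripper open.
Joint ranges: [-2.85, 2.85], [-0.5, 2.14], [-1.23, 1.37], [0.21, 2.46], [-1.02, 4.16], [0.16, 2.05], [-2.73, 2.73]. Speed limits (rad/s): [1.89, 1.89, 2.39, 2.39, 3.01, 3.01, 3.01].

### API

Orientations are given as a 3x3 rotation matrix whose columns are the frame's x, y, z axes.
In Python, from cell import * gives the robot as it stands.
- The arm moves only by the tool apply_moves, never from a script. Its argument "steps" is a list of rows, each an object with "grip": the closure in counts, from 0 (fully open) to 255 (shut); "dp": the shift along the world's x, y, z in cm, a list of three; "twist": the turn, a rotation vector about the world's x, y, z in rad, a list of three. A call has 1 to 10 rows; each row is the pose to reach, as a shift and turn from the pose commanded when the call began; what a row does not reach only later rows make up. A row lasts 1/10 s, in which the tool goes at most 50 mm and 8.59 degrees, less where a joint would pass 70% of its speed; a pose out of reach is approached as far as the arm can. A call with a gripper value outside its range is refused whole. The fingers move at their own pace and stop on an object; "newtons" is the grip in N (left out, the last holds). Time passes only in rows, so rows that repeat a pose let the fingers close. It gives the time, the measured TCP pose, the force and the opening at its end, in the units of the state.
- read_state(): the state, without advancing time (a new reading comes with each control period).
- grab_frame(name): name is "side" or "top"; returns the picture (400x640x3 uint8, red, green, blue); there is no depth.
- camera_info(name): a dict with "fx", "fy", "cx", "cy" (pixels), "eye" and "orientation" of the camera in the world. Camera axes: x right, y up, looking along -z (the intrinsics and any distortion apply to the point x, -y, -z); pixel columns grow to the right and rows downward; lengths in m; the calibration is good to about 2 mm. A picture is of the moment at which its call begins. camera_info takes no time and is no camera call.
- job_done(): hands the job in, once; it reports no verdict.
The state is a dict: "time": time; "qpos": joint angles; "joint_velocities": joint speeds; "tau": joint torques, N m; "tcp_pos": TCP position; "tcp_rot": TCP orientation; "wrist_force": force on the tool from outside, world axes, zero at the start; "wrist_torque": the same for the moment, N m; "width": finger opening in m.
Only numpy, scipy, OpenCV 4.12 (cv2) and the standard library are available. Lean on these libraries where they do the work, as an engineer would, in place of code of your own. Each camera call takes 0.05 s, during which the arm holds its last target.

## Working session

There is one attempt and no reset: what is moved stays moved. The work goes in short steps, Python scripts to look and compute and a tool call to move; the robot and the scene stay as the last step left them, time stands still between calls to the robot, and variables do not carry over. Pictures are saved under pics/ and viewed, and the job is handed in when it is done.

Besides the shell and the picture viewer there is one more tool, called by a JSON object that holds its "api" and its "payload". apply_moves: Moves the arm, as the interface text tells. Its arguments: {"type":"object","properties":{"steps":{"type":"array","items":{"type":"object","properties":{"grip":{"type":"number"},"dp":{"type":"array","items":{"type":"number"}},"twist":{"type":"array","items":{"type":"number"}}}}},"newtons":{"type":"number"}},"required":["steps"]}

```bash
mkdir -p pics; ls
python3 - <<'E'
from cell import *
import cv2
print(read_state())
for n in ("side","top"):
    print(n,camera_info(n))
    im=grab_frame(n); cv2.imwrite(f"pics/{n}0.png",im[:,:,::-1])
E
```

```text
pics
{'time': 0.0, 'qpos': array([ 1.10547479,  0.4267506 ,  0.07385343,  1.60658503, -0.03409172,
        1.11081388, -0.06707034]), 'joint_velocities': array([ 0.00015452, -0.00066419, -0.00042909,  0.00125942, -0.00065778,
       -0.00059973,  0.00096375]), 'tau': array([ 1.14501054e-03, -9.35813785e+01,  3.66830707e+00, -4.54175770e+01,
       -4.85718960e-02,  2.03319144e-02,  9.98872724e-05]), 'tcp_pos': array([ 0.20948499, -0.6412134 ,  0.20477299]), 'tcp_rot': array([[-5.01926618e-04,  9.50541494e-01,  3.10597194e-01],
       [ 1.19638914e-03,  3.10597581e-01, -9.50540747e-01],
       [-9.99999158e-01, -1.05506594e-04, -1.29311471e-03]]), 'wrist_force': array([ 0.00883302, -0.23620605,  0.44399605]), 'wrist_torque': array([ 0.0269254 , -0.01969608, -0.01289262]), 'width': 0.09402485673402394}
side {'fx': 390.6726131486278, 'fy': 390.6726131486278, 'cx': 326.5889155201005, 'cy': 204.3411393664648, 'eye': array([ 0.22066484, -0.57419946,  0.93464818]), 'orientation': array([[ 0.85801985,  0.39670558, -0.32623093],
       [-0.51346402,  0.64704079, -0.56364254],
       [-0.01251542,  0.65112433,  0.75886789]])}
top {'fx': 377.17369226997187, 'fy': 377.17369226997187, 'cx': 315.3919843146461, 'cy': 197.37080812438592, 'eye': array([ 0.34164381, -0.01198684,  1.24413804]), 'orientation': array([[-9.33668547e-05,  9.82725542e-01, -1.85068907e-01],
       [-9.99880486e-01, -2.95286312e-03, -1.51754196e-02],
       [-1.54597556e-02,  1.85045372e-01,  9.82608369e-01]])}
```

View pics/side0.png

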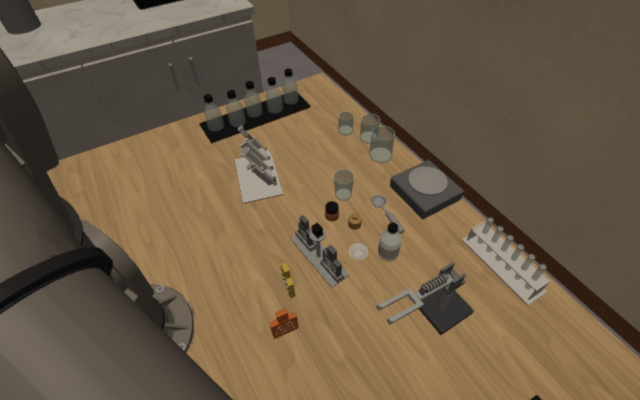

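View pics/top0.png

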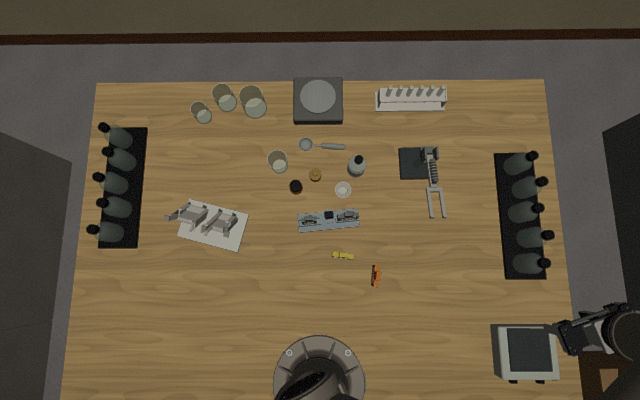

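Run:
```python
import cv2
t=cv2.imread("pics/top0.png"); s=cv2.imread("pics/side0.png")
def c(im,x0,y0,x1,y1,k,n): cv2.imwrite("pics/"+n,cv2.resize(im[y0:y1,x0:x1],None,fx=k,fy=k,interpolation=cv2.INTER_CUBIC))
c(t,155,190,265,260,7,"t_rack.png")
c(t,285,195,395,295,6,"t_carr.png")
c(t,390,135,460,230,6,"t_bal.png")
c(s,225,115,295,210,6,"s_rack.png")
c(s,280,205,360,290,7,"s_carr.png")
c(s,370,255,480,335,7,"s_bal.png")
```

```text
(no output)
```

View pics/t_rack.png

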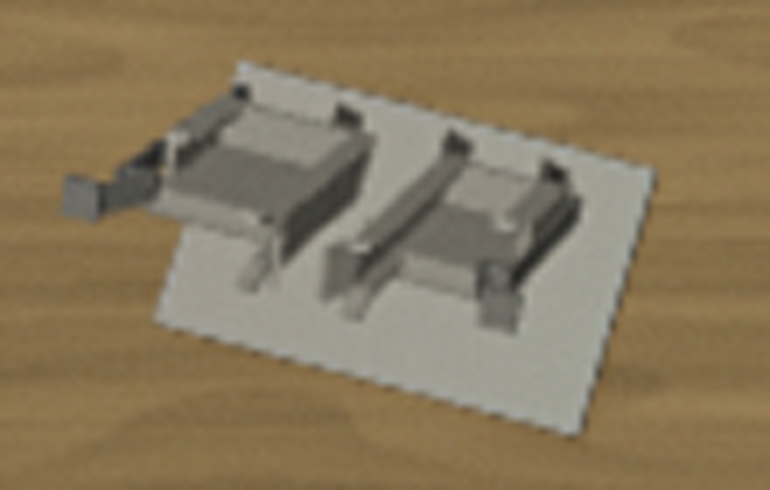

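View pics/t_carr.png

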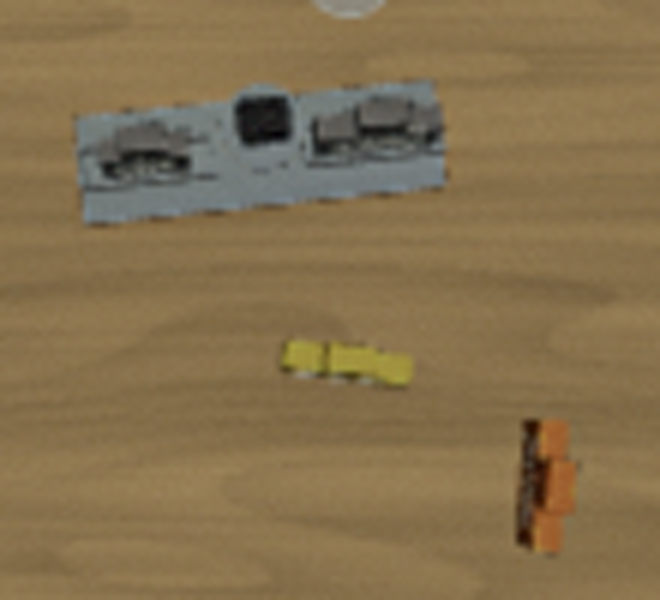

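View pics/t_bal.png

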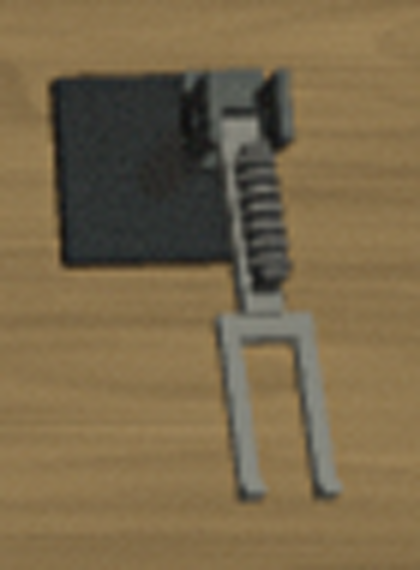

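View pics/s_rack.png

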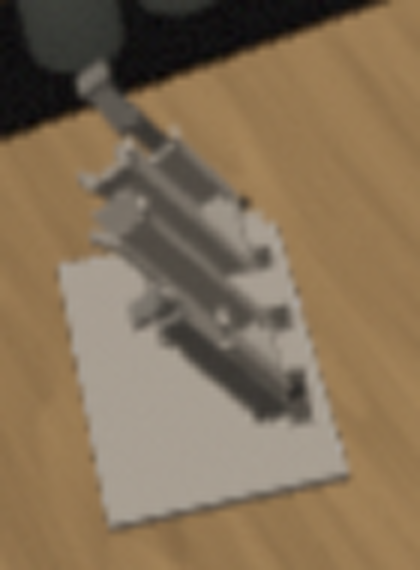

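View pics/s_carr.png

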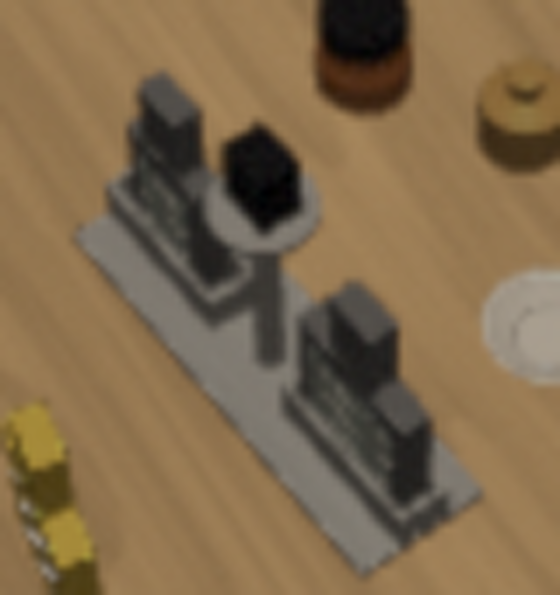

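View pics/s_bal.png

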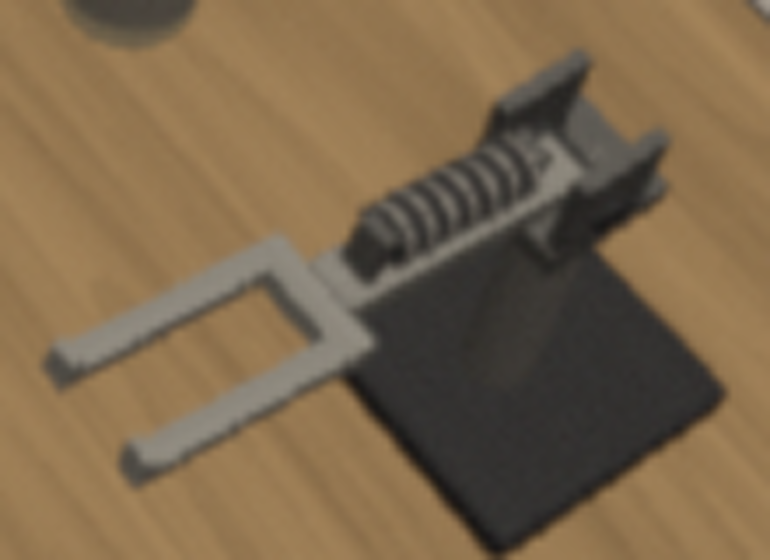

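```bash
cat > h.py <<'E'
import numpy as np, cv2
from cell import *
def ray(n,uv):
    c=camera_info(n); uv=np.asarray(uv,float)
    d=np.array([(uv[0]-c['cx'])/c['fx'],-(uv[1]-c['cy'])/c['fy'],-1.0])
    d=c['orientation']@d; return np.array(c['eye']),d/np.linalg.norm(d)
def onplane(n,uv,z):
    e,d=ray(n,uv); return e+d*(z-e[2])/d[2]
def tri(uvt,uvs):
    A=np.zeros((3,3));b=np.zeros(3);R=[ray('top',uvt),ray('side',uvs)]
    for e,d in R:
        P=np.eye(3)-np.outer(d,d);A+=P;b+=P@e
    p=np.linalg.solve(A,b)
    return p,[np.linalg.norm((np.eye(3)-np.outer(d,d))@(p-e)) for e,d in R]
def proj(n,p):
    c=camera_info(n); q=c['orientation'].T@(np.asarray(p,float)-c['eye'])
    return np.array([c['cx']+c['fx']*q[0]/-q[2], c['cy']-c['fy']*q[1]/-q[2]])
def crop(im,x0,y0,x1,y1,k,name,grid=10,pts=[]):
    o=cv2.resize(im[y0:y1,x0:x1],None,fx=k,fy=k,interpolation=cv2.INTER_CUBIC)
    if grid:
        for x in range(-(-x0//grid)*grid,x1,grid):
            X=int((x-x0+.5)*k); cv2.line(o,(X,0),(X,6),(0,0,255),1); cv2.putText(o,str(x),(X+2,12),0,.35,(0,0,255),1)
        for y in range(-(-y0//grid)*grid,y1,grid):
            Y=int((y-y0+.5)*k); cv2.line(o,(0,Y),(6,Y),(0,0,255),1); cv2.putText(o,str(y),(8,Y+4),0,.35,(0,0,255),1)
    for p in pts:
        cv2.circle(o,(int((p[0]-x0+.5)*k),int((p[1]-y0+.5)*k)),3,(0,255,0),1)
    cv2.imwrite("pics/"+name,o)
def snap(n,name):
    im=np.ascontiguousarray(grab_frame(n)[:,:,::-1]); cv2.imwrite("pics/"+name,im); return im
E
python3 - <<'E'
from h import *
t=cv2.imread("pics/top0.png"); s=cv2.imread("pics/side0.png")
crop(t,160,195,260,255,8,"a1.png"); crop(s,230,120,285,205,7,"a2.png")
# black grip
def mask(im,box,f):
    x0,y0,x1,y1=box; sub=im[y0:y1,x0:x1].astype(int); m=f(sub); ys,xs=np.nonzero(m); return m,(xs.mean()+x0,ys.mean()+y0,len(xs),xs.min()+x0,xs.max()+x0,ys.min()+y0,ys.max()+y0)
for im,box in ((t,(320,205,340,225)),(s,(308,220,330,240))):
    print(mask(im,box,lambda a:a.max(2)<45)[1])
# base plate top edges: bluish in top
g=t[200:240,290:370].astype(int)
m=((g[:,:,0]>g[:,:,2]-5)).astype(np.uint8)
cs,_=cv2.findContours(m,0,2); c=max(cs,key=cv2.contourArea); r=cv2.minAreaRect(c); print(r)
for p in cv2.boxPoints(r): print(p+[290,200], onplane('top',p+[290,200],.006))
E
```

```text
(np.float64(328.8), np.float64(214.83636363636364), 55, np.int64(325), np.int64(339), np.int64(211), np.int64(219))
(np.float64(316.4513274336283), np.float64(230.76106194690266), 113, np.int64(308), np.int64(322), np.int64(224), np.int64(239))
((37.712486267089844, 18.81652069091797), (19.673120498657227, 60.40428161621094), 83.8844985961914)
[296.63430119 212.25346565] [0.52476798 0.06939843 0.006     ]
[356.69483185 205.81841087] [ 0.54588011 -0.13004734  0.006     ]
[358.7906723  225.37957573] [ 0.48067619 -0.1356041   0.006     ]
[298.73014069 231.81463051] [0.45981412 0.06191207 0.006     ]
```

View pics/a1.png

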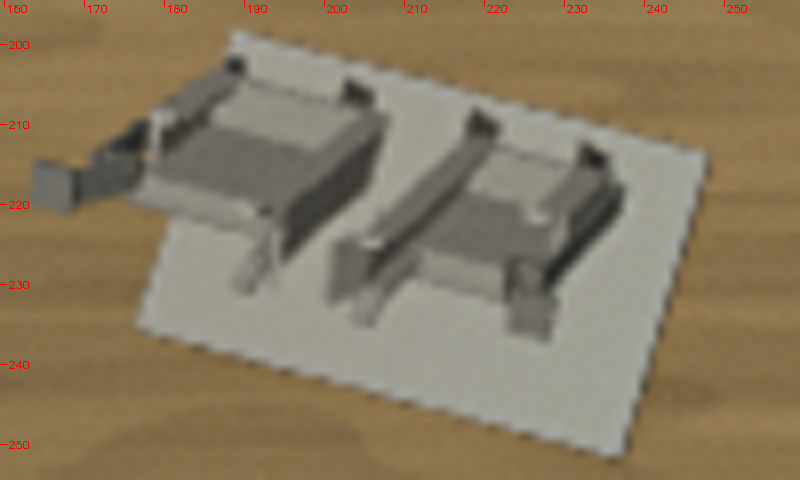

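View pics/a2.png

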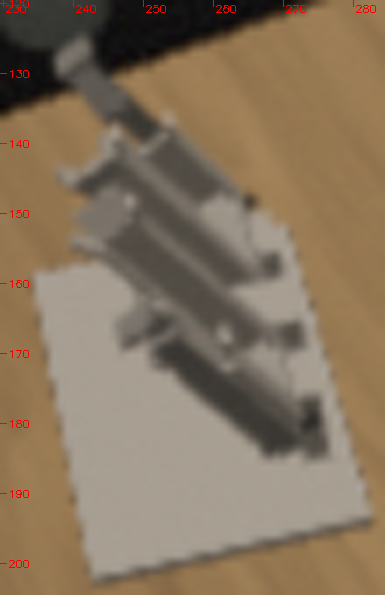

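Run:
```python
from h import *
np.set_printoptions(precision=4,suppress=True)
for z in (0.0,.004): print([onplane('top',p,z)[:2] for p in ((188.3,198.6),(248,213.2),(237,252),(176.5,235.2))])
print([onplane('side',p,0.004)[:2] for p in ((235,158.5),(242.5,202),(282,194),(270,152))])
for n,a,b in (("headW",(166.3,218),(240,128)),("headN",(225.8,234.5),(250.5,166)),("grip",(328.0,214.8),(316.,228.8))): print(n,tri(a,b))
```

```text
[array([0.573 , 0.4359]), array([0.5228, 0.2323]), array([0.3945, 0.2643]), array([0.4498, 0.4675])]
[array([0.5723, 0.4345]), array([0.5223, 0.2316]), array([0.3943, 0.2634]), array([0.4495, 0.466 ])]
[array([0.4557, 0.4666]), array([0.3987, 0.2646]), array([0.5209, 0.2297]), array([0.5751, 0.4327])]
headW (array([0.491 , 0.4497, 0.134 ]), [np.float64(0.0016094922310110303), np.float64(0.0016094922310110169)])
headN (array([0.445 , 0.2688, 0.1329]), [np.float64(0.005055368205176883), np.float64(0.005055368205176909)])
grip (array([ 0.4998, -0.0327,  0.1291]), [np.float64(0.0011798391073013811), np.float64(0.001179839107301366)])
```

```bash
cat >> h.py <<'E'
def slotR(yaw):
    c,s=np.cos(yaw),np.sin(yaw); Rz=np.array([[c,-s,0],[s,c,0],[0,0,1]])
    Ry=lambda a:np.array([[np.cos(a),0,np.sin(a)],[0,1,0],[-np.sin(a),0,np.cos(a)]])
    return Rz@Ry(-np.pi/6)
def rackpts(C,yaw,xo):
    R=slotR(yaw); c,s=np.cos(yaw),np.sin(yaw); out={}
    for n,y0,w,l in (('W',.05,.035,1),('N',-.05,.026,-1)):
        O=np.array([C[0]+c*xo-s*y0,C[1]+s*xo+c*y0,.048])
        f=lambda x,y,z:O+R@np.array([x,y,z])
        out[n]=dict(O=O,floor=[f(a*.0085,b*w,0) for a in(-1,1) for b in (-1,1)],back=[f(-.0085,b*w,.058) for b in(-1,1)],
          guide=[f(a*.0085,-l*w,.098) for a in (-1,1)],wall=[f(a*.0085,l*w,.045) for a in (-1,1)],hook=[f(0,l*(w-.007),.073)],ramp=[f(0,l*w,.101)])
    return out
E
python3 - <<'E'
from h import *
np.set_printoptions(precision=4,suppress=True)
r=rackpts((.4855,.349),np.radians(-14.8),.03)
t=cv2.imread("pics/top0.png"); s=cv2.imread("pics/side0.png")
for n in r: print(n,r[n]['O'])
for nm,im,box,k in (("top",t,(160,195,260,255),8),("side",s,(230,120,285,205),7)):
    o=im
    P=[]
    for n in r:
        for kk,v in r[n].items():
            if kk!='O':
                for p in v: P.append(proj(nm,p))
                print(nm,n,kk,[proj(nm,p).round(1) for p in v])
    crop(im,*box,k,f"b_{nm}.png",pts=P)
E
```

```text
W [0.5273 0.3897 0.048 ]
N [0.5017 0.293  0.048 ]
top W floor [array([206.5, 214.9]), array([186. , 209.5]), array([207.1, 210.1]), array([186.5, 204.7])]
top W back [array([198.8, 221.7]), array([177.3, 216. ])]
top W guide [array([193. , 226.7]), array([193.6, 221.6])]
top W wall [array([179.3, 214.5]), array([179.8, 209.5])]
top W hook [array([177.4, 215.8])]
top W ramp [array([170.6, 218.6])]
top N floor [array([233.4, 222. ]), array([218., 218.]), array([234.2, 217.3]), array([218.7, 213.2])]
top N back [array([226.9, 229.1]), array([210.8, 224.9])]
top N guide [array([205.4, 230. ]), array([206.1, 224.9])]
top N wall [array([228.4, 227.5]), array([229.2, 222.6])]
top N hook [array([223.3, 228. ])]
top N ramp [array([222. , 232.3])]
side W floor [array([260.9, 162.7]), array([257.4, 149.2]), array([264.9, 159.9]), array([261.3, 146.5])]
side W back [array([249.7, 153. ]), array([246.5, 139.5])]
side W guide [array([241.6, 146. ]), array([245.8, 143. ])]
side W wall [array([249. , 141.7]), array([253. , 138.9])]
side W hook [array([245.9, 136.7])]
side W ramp [array([240. , 130.3])]
side N floor [array([265.8, 181.6]), array([262.9, 170.6]), array([270. , 178.8]), array([267. , 167.8])]
side N back [array([254.3, 172.2]), array([251.6, 161. ])]
side N guide [array([243.4, 154. ]), array([247.7, 151. ])]
side N wall [array([256.9, 174.4]), array([261.3, 171.4])]
side N hook [array([253. , 166.6])]
side N ramp [array([247.4, 163.2])]
```

View pics/b_top.png

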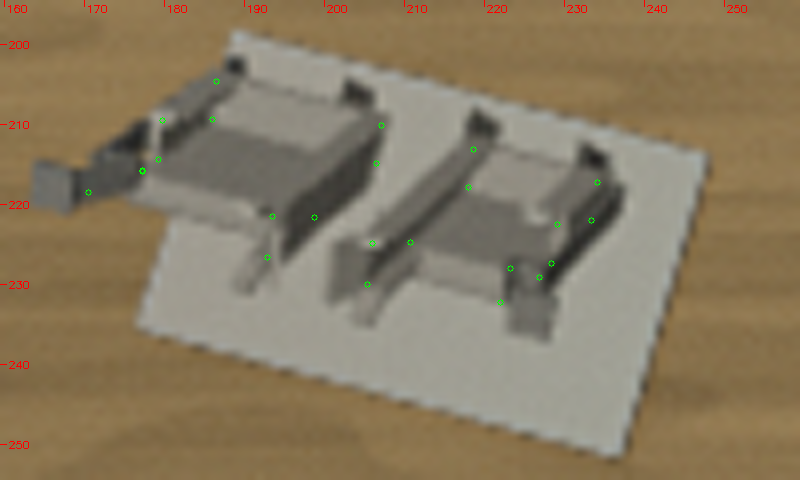

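View pics/b_side.png

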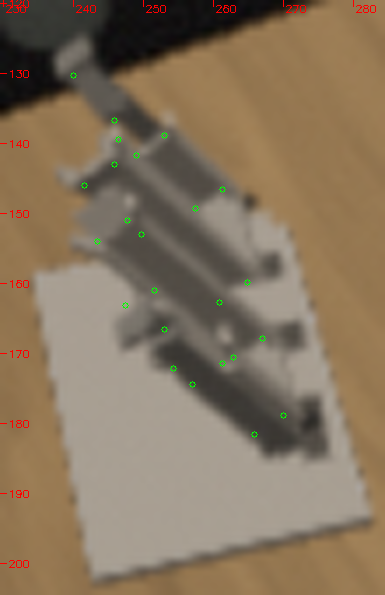

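Run:
```python
from h import *
np.set_printoptions(precision=4,suppress=True)
t=cv2.imread("pics/top0.png"); s=cv2.imread("pics/side0.png")
C=np.array([.501,-.033,0]);yaw=.103;c,sn=np.cos(yaw),np.sin(yaw);R=np.array([[c,-sn,0],[sn,c,0],[0,0,1]])
for nm,im,box,k in (("top",t,(290,200,366,236),10),("side",s,(288,212,350,288),9)):
    P=[]
    for y0 in (.062,-.062):
        for h in (.024,.033):
            for b in (-1,1): P.append(proj(nm,C+R@[0,y0+b*h,.076]))
        P.append(proj(nm,C+R@[0,y0,.112]))
    P.append(proj(nm,C+R@[0,0,.141]))
    crop(im,*box,k,f"c_{nm}.png",pts=P)
```

```text
(no output)
```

View pics/c_top.png

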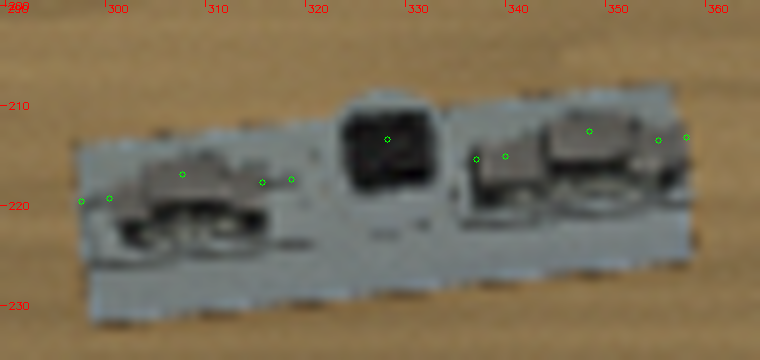

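View pics/c_side.png

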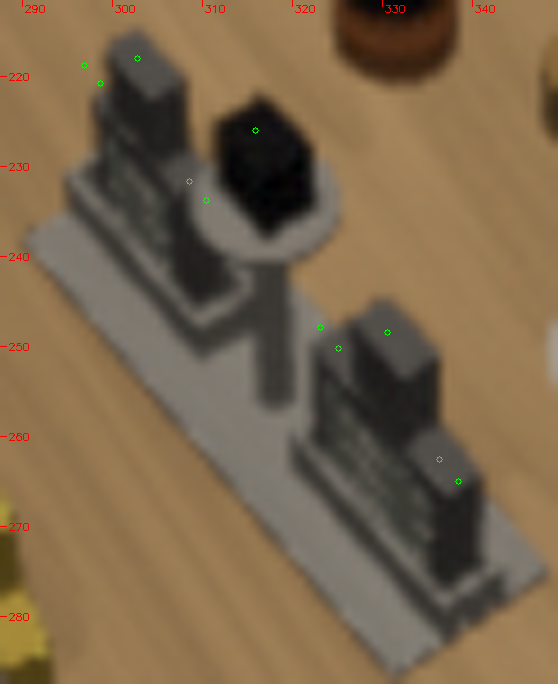

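Run:
```python
from h import *
np.set_printoptions(precision=4,suppress=True)
print(onplane('top',(308.1,217.2),.112),onplane('top',(348.3,213.4),.112), onplane('side',(303.5,218.5),.112),onplane('side',(330.5,249),.112))
```

```text
[0.4939 0.0276 0.112 ] [ 0.5052 -0.0941  0.112 ] [0.4955 0.0262 0.112 ] [ 0.5064 -0.0959  0.112 ]
```

{"api": "apply_moves", "payload": {"steps": [{"dp":[2,4,5],"twist":[0,0,0.13],"grip":0},{"dp":[4,8,8],"twist":[0,0,0.27],"grip":0},{"dp":[6,13,9],"twist":[0,0,0.4],"grip":0},{"dp":[8,18,9],"twist":[0,0,0.54],"grip":0},{"dp":[10,23,9],"twist":[0,0,0.67],"grip":0},{"dp":[12,28,9],"twist":[0,0,0.8],"grip":0},{"dp":[14,33,9],"twist":[0,0,0.94],"grip":0},{"dp":[16,38,9],"twist":[0,0,1.07],"grip":0},{"dp":[18,43,9],"twist":[0,0,1.2],"grip":0},{"dp":[20,47,9],"twist":[0,0,1.3],"grip":0}]}}

```text
time: 1.1
tcp_pos: [0.393, -0.2066, 0.2955]
tcp_rot: [[-0.0, -0.05, 0.999], [-0.0, 0.999, 0.05], [-1.0, -0.0, -0.0]]
wrist_force: [1.6, -0.7, -0.5]
width: 0.0941
```

{"api": "apply_moves", "payload": {"steps": [{"dp":[2.5,4.3,0],"twist":[0,0,0.05]},{"dp":[4.5,8.6,0],"twist":[0,0,0.055]},{"dp":[6.5,13,0],"twist":[0,0,0.055]},{"dp":[7.5,17,-2],"twist":[0,0,0.055],"grip":60},{"dp":[8.5,19.8,-6],"twist":[0,0,0.055],"grip":60},{"dp":[8.5,19.8,-9],"twist":[0,0,0.055],"grip":60},{"dp":[8.5,19.8,-9],"twist":[0,0,0.055],"grip":60},{"dp":[8.5,19.8,-9],"twist":[0,0,0.055],"grip":60}]}}

```text
invalid input
```

Run:
```python
from h import *
np.set_printoptions(precision=4,suppress=True)
st=read_state(); print(st['time'],st['tcp_pos'],st['qpos'],st['width'],st['wrist_force'],proj('top',st['tcp_pos']),proj('side',st['tcp_pos']))
s=snap('side','d_s.png'); t=snap('top','d_t.png')
crop(s,255,170,365,290,6,'d_s2.png',pts=[proj('side',st['tcp_pos'])])
crop(t,270,170,370,260,7,'d_t2.png',pts=[proj('top',st['tcp_pos'])])
```

```text
1.1 [ 0.393  -0.2066  0.2955] [ 0.7309 -0.0193 -0.3818  1.9571 -0.0073  1.2023  0.4017] 0.09412952279142893 [ 1.5556 -0.7315 -0.4785] [399.4609 247.3749] [309.4409 261.709 ]
```

View pics/d_s2.png

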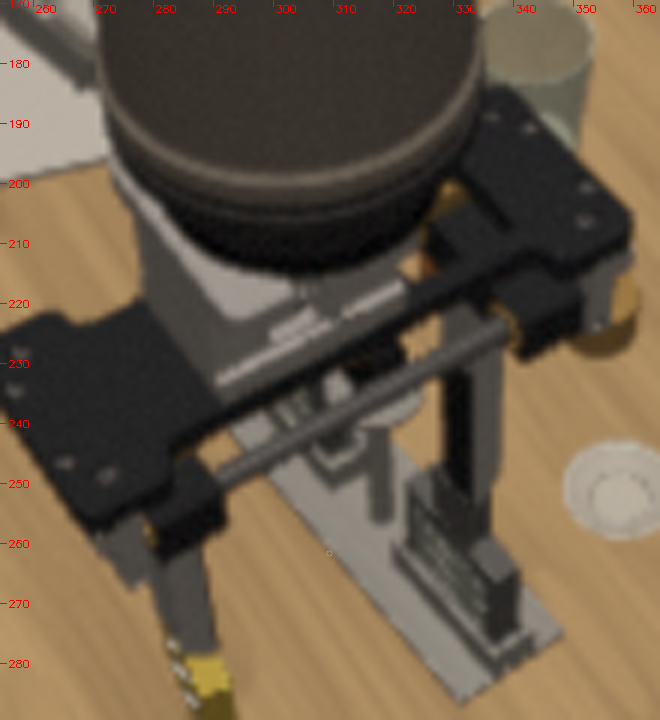

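View pics/d_t2.png

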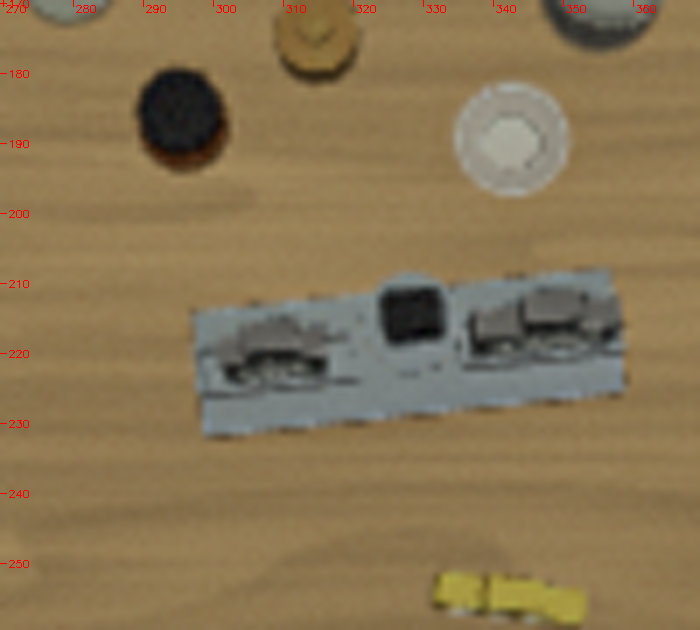

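{"api": "apply_moves", "payload": {"steps": [{"dp":[2.5,4.3,0],"twist":[0,0,0.05],"grip":0},{"dp":[4.5,8.6,0],"twist":[0,0,0.055],"grip":0},{"dp":[6.5,13,0],"twist":[0,0,0.055],"grip":60},{"dp":[7.5,17,-2],"twist":[0,0,0.055],"grip":60},{"dp":[8.5,19.8,-6],"twist":[0,0,0.055],"grip":60},{"dp":[8.5,19.8,-9],"twist":[0,0,0.055],"grip":60},{"dp":[8.5,19.8,-9],"twist":[0,0,0.055],"grip":60},{"dp":[8.5,19.8,-9],"twist":[0,0,0.055],"grip":60}]}}

```text
time: 2.0
tcp_pos: [0.478, -0.0111, 0.2059]
tcp_rot: [[-0.001, -0.099, 0.995], [0.0, 0.995, 0.099], [-1.0, 0.0, -0.001]]
wrist_force: [-0.9, 1.0, 0.1]
width: 0.072
```

Run:
```python
from h import *
np.set_printoptions(precision=4,suppress=True)
st=read_state(); print(st['time'],st['tcp_pos'],st['tcp_rot'],st['qpos'],st['width'],st['wrist_force'],proj('top',st['tcp_pos']),proj('side',st['tcp_pos']))
s=snap('side','e_s.png'); t=snap('top','e_t.png')
crop(s,255,170,365,290,6,'e_s2.png',pts=[proj('side',st['tcp_pos'])])
crop(t,270,170,370,260,7,'e_t2.png',pts=[proj('top',st['tcp_pos'])])
```

```text
2.0 [ 0.478  -0.0111  0.2059] [[-0.001  -0.0991  0.9951]
 [ 0.0002  0.9951  0.0991]
 [-1.      0.0003 -0.0009]] [ 0.4595  0.1484 -0.6179  2.0019  0.1001  1.0216 -0.1064] 0.07198738520779902 [-0.8855  1.0166  0.0904] [320.8462 218.3543] [302.3285 207.6376]
```

View pics/e_s2.png

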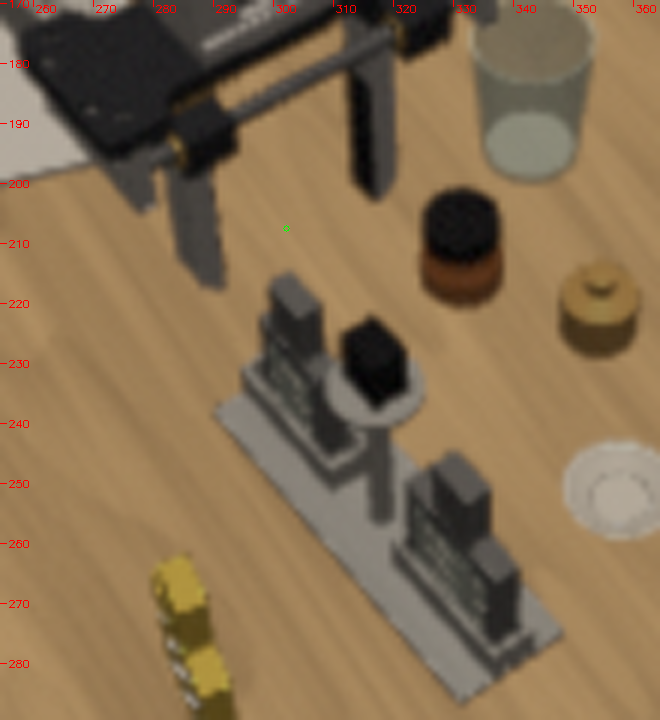

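View pics/e_t2.png

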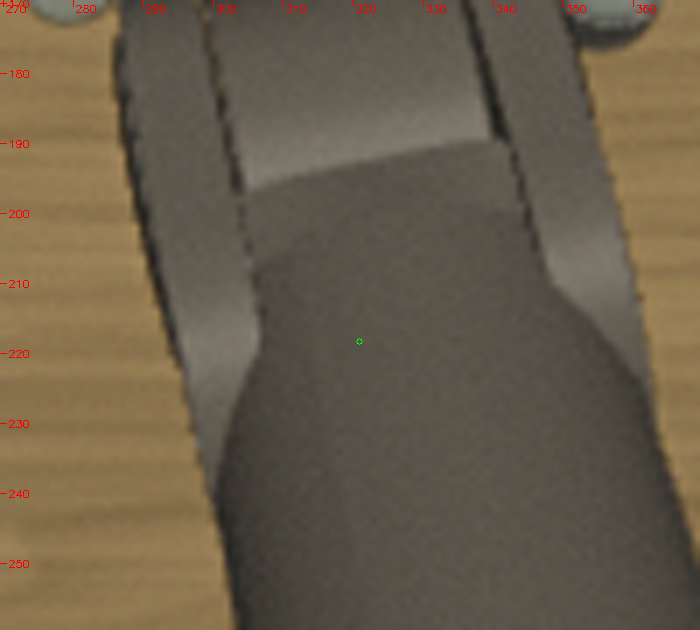

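Run:
```python
from h import *
np.set_printoptions(precision=4,suppress=True)
st=read_state(); p=st['tcp_pos'];z=st['tcp_rot'][:,2];w=st['width']/2
print(st['time'],p,st['tcp_rot'][:,2],st['joint_velocities'],st['width'])
for a in (w,-w,w+.0125,-w-.0125):print(proj('side',p+a*z))
s=snap('side','f_s.png')
yv=st['tcp_rot'][:,1]
crop(s,255,170,335,240,9,'f_s2.png',pts=[proj('side',p+a*z+b*yv) for a in (w,-w,w+.0125,-w-.0125) for b in (-.008,.008)])
```

```text
2.1 [ 0.4788 -0.0113  0.207 ] [0.9951 0.0984 0.0017] [ 0.0033 -0.0067 -0.0024 -0.0015  0.0023 -0.0058 -0.0028] 0.07183843039408067
[314.6355 200.559 ]
[290.3062 214.1689]
[318.7297 198.2686]
[285.9282 216.6179]
```

View pics/f_s2.png

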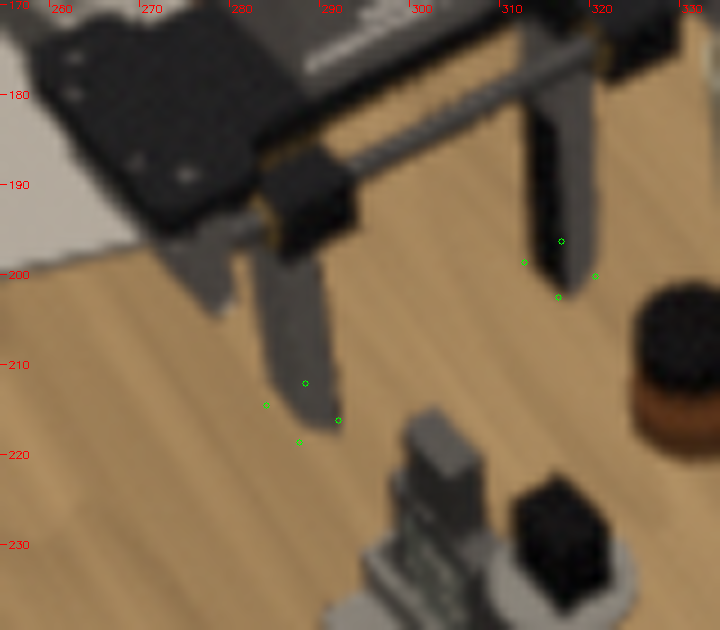

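{"api": "apply_moves", "payload": {"steps": [{"dp":[1.0,2.5,0],"grip":90},{"dp":[1.6,3.8,0],"grip":110},{"dp":[1.6,3.8,-3],"grip":110},{"dp":[1.6,3.8,-6],"grip":110},{"dp":[1.6,3.8,-8],"grip":110},{"dp":[1.6,3.8,-8],"grip":110},{"dp":[1.6,3.8,-8],"grip":110}]}}

```text
invalid input
```

```bash
cat > look.py <<'E'
from h import *
import sys
np.set_printoptions(precision=4,suppress=True)
tag=sys.argv[1]
def st_():
    st=read_state(); print('t',st['time'],'p',st['tcp_pos'],'w',round(st['width'],4),'F',st['wrist_force'],'T',st['wrist_torque']);print(st['tcp_rot'],'q',st['qpos']); return st
st=st_()
p=st['tcp_pos'];R=st['tcp_rot'];w=st['width']/2
pts=[p+a*R[:,2]+b*R[:,1] for a in (w,-w) for b in (-.008,.008)]
for n,box in zip(sys.argv[2::2],sys.argv[3::2]):
    im=snap(n,f'{tag}_{n}.png'); b=list(map(int,box.split(',')))
    k=min(760/(b[2]-b[0]),580/(b[3]-b[1]))
    crop(im,*b,k,f'{tag}_{n}2.png',pts=[proj(n,q) for q in pts])
E
python3 look.py g side 260,170,360,290
```

```text
t 2.15 p [ 0.4788 -0.0113  0.207 ] w 0.072 F [0.3804 0.5722 0.3388] T [-0.0453 -0.1147  0.012 ]
[[ 0.0021 -0.0983  0.9952]
 [-0.0005  0.9952  0.0983]
 [-1.     -0.0007  0.002 ]] q [ 0.4601  0.1466 -0.6181  2.0011  0.1003  1.021  -0.1068]
```

View pics/g_side2.png

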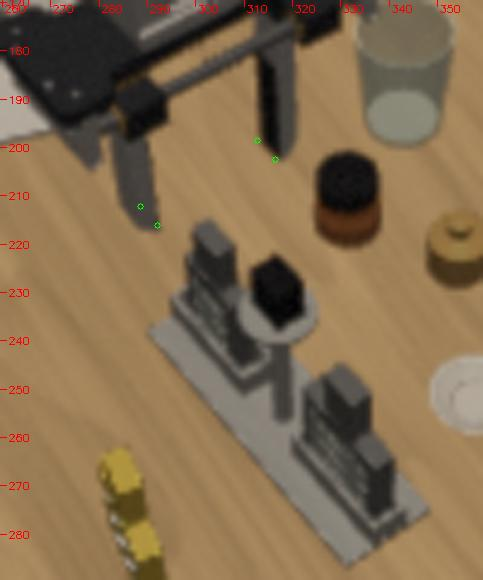

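{"api": "apply_moves", "payload": {"steps": [{"dp":[1.0,2.5,0],"twist":[0,0,0],"grip":90},{"dp":[1.6,3.8,0],"twist":[0,0,0],"grip":110},{"dp":[1.6,3.8,-3],"twist":[0,0,0],"grip":110},{"dp":[1.6,3.8,-6],"twist":[0,0,0],"grip":110},{"dp":[1.6,3.8,-8],"twist":[0,0,0],"grip":110},{"dp":[1.6,3.8,-8],"twist":[0,0,0],"grip":110},{"dp":[1.6,3.8,-8],"twist":[0,0,0],"grip":110}]}}

```text
time: 2.9
tcp_pos: [0.4946, 0.0273, 0.1265]
tcp_rot: [[0.001, -0.099, 0.995], [0.0, 0.995, 0.099], [-1.0, -0.0, 0.001]]
wrist_force: [-0.3, -0.0, 0.2]
width: 0.0531
```

```bash
python3 look.py g side 260,170,360,290
```

```text
t 2.9 p [0.4946 0.0273 0.1265] w 0.0531 F [-0.256  -0.0054  0.1576] T [-0.0769 -0.1339 -0.0118]
[[ 0.0007 -0.0993  0.9951]
 [ 0.      0.9951  0.0993]
 [-1.     -0.      0.0007]] q [ 0.3565  0.2852 -0.6228  2.0496  0.2167  0.8692 -0.2885]
```

View pics/g_side2.png

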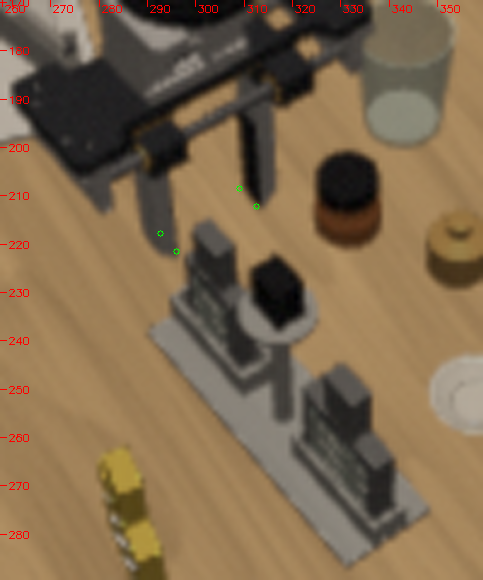

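{"api": "apply_moves", "payload": {"newtons": 30, "steps": [{"dp":[0,0,-2.5],"twist":[0,0,0],"grip":130},{"dp":[0,0,-4.4],"twist":[0,0,0],"grip":130},{"dp":[0,0,-4.4],"twist":[0,0,0],"grip":130},{"dp":[0,0,-4.4],"twist":[0,0,0],"grip":255},{"dp":[0,0,-4.4],"twist":[0,0,0],"grip":255},{"dp":[0,0,-4.4],"twist":[0,0,0],"grip":255},{"dp":[0,0,-4.4],"twist":[0,0,0],"grip":255},{"dp":[0,0,-4.4],"twist":[0,0,0],"grip":255}]}}

```text
time: 3.75
tcp_pos: [0.4943, 0.0274, 0.0819]
tcp_rot: [[0.001, -0.1, 0.995], [-0.0, 0.995, 0.1], [-1.0, -0.0, 0.001]]
wrist_force: [0.4, -0.8, 6.4]
width: 0.0137
```

```bash
python3 look.py h side 260,170,360,290
```

```text
t 3.75 p [0.4943 0.0274 0.0819] w 0.0137 F [ 0.4071 -0.8183  6.4116] T [-0.064  -0.1192 -0.036 ]
[[ 0.0006 -0.0997  0.995 ]
 [-0.      0.995   0.0997]
 [-1.     -0.0001  0.0006]] q [ 0.3252  0.3511 -0.5982  2.0863  0.2791  0.7806 -0.3449]
```

View pics/h_side2.png

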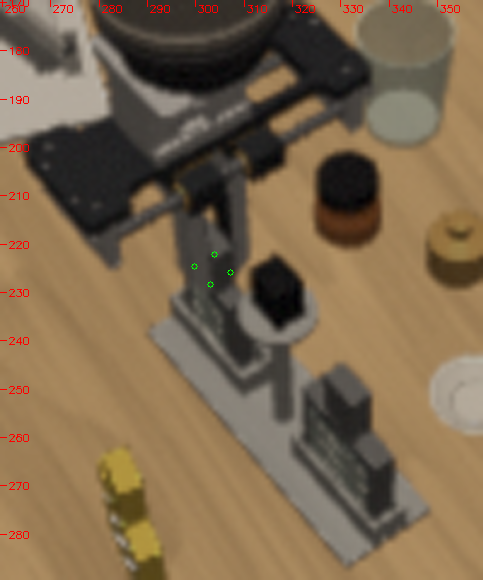

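```bash
cat > plan.py <<'E'
from h import *
from scipy.spatial.transform import Rotation as Rn
np.set_printoptions(precision=4,suppress=True)
YAW=np.radians(-14.8); C=(.4855,.349); XO=.03
def target(slot,h,yt,tz,dx=0,dy=0,yaw=YAW):
    O=rackpts(C,yaw,XO)[slot]['O']; R=slotR(yaw)
    T=np.column_stack([-R[:,2],R[:,1],R[:,0]])
    return O+R@np.array([dx,dy+yt,tz+h]),T
def delta(slot,h,yt,tz,**k):
    st=read_state(); p,T=target(slot,h,yt,tz,**k)
    return (p-st['tcp_pos'])*100, Rn.from_matrix(T@st['tcp_rot'].T).as_rotvec(), p
E
python3 - <<'E'
from plan import *
for h in (.14,.125,.0): print(delta('N',h,.0005,.0759))
print(slotR(YAW))
E
```

```text
(array([-9.685 , 29.3637, 15.3095]), array([-0.0415, -0.5241, -0.3499]), array([0.3975, 0.3211, 0.235 ]))
(array([-8.9598, 29.1721, 14.0104]), array([-0.0415, -0.5241, -0.3499]), array([0.4047, 0.3191, 0.222 ]))
(array([-2.9172, 27.5756,  3.1851]), array([-0.0415, -0.5241, -0.3499]), array([0.4652, 0.3032, 0.1137]))
[[ 0.8373  0.2554 -0.4834]
 [-0.2212  0.9668  0.1277]
 [ 0.5     0.      0.866 ]]
```

{"api": "apply_moves", "payload": {"steps": [{"dp":[0,0,2],"twist":[0,0,0],"grip":255},{"dp":[0,0,5],"twist":[0,0,0],"grip":255},{"dp":[0,2,9],"twist":[0,0,0],"grip":255},{"dp":[0,6,13],"twist":[0,0,-0.05],"grip":255},{"dp":[-1,10,16],"twist":[0,-0.1,-0.1],"grip":255},{"dp":[-3,14,16.5],"twist":[-0.01,-0.2,-0.15],"grip":255},{"dp":[-5,18,16.5],"twist":[-0.02,-0.3,-0.2],"grip":255},{"dp":[-7,22,16.5],"twist":[-0.03,-0.4,-0.26],"grip":255},{"dp":[-8.5,26,16],"twist":[-0.04,-0.5,-0.33],"grip":255},{"dp":[-9.7,29,15.5],"twist":[-0.04,-0.524,-0.35],"grip":255}]}}

```text
time: 4.8
tcp_pos: [0.4168, 0.2633, 0.2396]
tcp_rot: [[0.423, 0.219, 0.879], [-0.122, 0.975, -0.184], [-0.898, -0.029, 0.439]]
wrist_force: [1.3, -1.0, -1.8]
width: 0.0136
```

```bash
python3 -c "
from plan import *
st=read_state();print(st['qpos'],st['tcp_rot'])
for h in (.14,.125,.0): print(delta('N',h,.0005,.0759))"
```

```text
[-0.036   0.0322 -0.9766  2.1311  0.5841  0.9451 -1.5619] [[ 0.4229  0.2188  0.8794]
 [-0.1218  0.9753 -0.1841]
 [-0.898  -0.0292  0.4391]]
(array([-1.9329,  5.7761, -0.4624]), array([ 0.0121, -0.0737, -0.0366]), array([0.3975, 0.3211, 0.235 ]))
(array([-1.2078,  5.5845, -1.7614]), array([ 0.0121, -0.0737, -0.0366]), array([0.4047, 0.3191, 0.222 ]))
(array([  4.8348,   3.988 , -12.5868]), array([ 0.0121, -0.0737, -0.0366]), array([0.4652, 0.3032, 0.1137]))
```

{"api": "apply_moves", "payload": {"steps": [{"dp":[-1.2,3.5,0],"twist":[0.006,-0.04,-0.02],"grip":255},{"dp":[-1.9,5.7,-0.5],"twist":[0.012,-0.074,-0.037],"grip":255},{"dp":[-1.2,5.6,-1.8],"twist":[0.012,-0.074,-0.037],"grip":255},{"dp":[-1.2,5.6,-1.8],"twist":[0.012,-0.074,-0.037],"grip":255},{"dp":[-1.2,5.6,-1.8],"twist":[0.012,-0.074,-0.037],"grip":255},{"dp":[-1.2,5.6,-1.8],"twist":[0.012,-0.074,-0.037],"grip":255}]}}

```text
time: 5.4
tcp_pos: [0.4056, 0.3178, 0.2214]
tcp_rot: [[0.48, 0.256, 0.839], [-0.128, 0.967, -0.221], [-0.868, -0.001, 0.497]]
wrist_force: [-0.3, 0.1, -1.2]
width: 0.0136
```

```bash
python3 -c "
from plan import *
for h in (.125,.0): print(delta('N',h,.0005,.0759))"; python3 look.py i side 215,100,295,205 top 160,190,260,260
```

```text
(array([-0.0882,  0.135 ,  0.0573]), array([ 0.0004, -0.0042,  0.0005]), array([0.4047, 0.3191, 0.222 ]))
(array([  5.9544,  -1.4616, -10.768 ]), array([ 0.0004, -0.0042,  0.0005]), array([0.4652, 0.3032, 0.1137]))
t 5.4 p [0.4056 0.3178 0.2214] w 0.0136 F [-0.2688  0.0958 -1.2353] T [ 0.0962  0.5168 -0.0171]
[[ 0.4797  0.2559  0.8393]
 [-0.1283  0.9667 -0.2214]
 [-0.868  -0.0014  0.4966]] q [-0.1867  0.1648 -1.0302  2.1145  0.7866  1.0422 -1.9124]
```

View pics/i_side2.png

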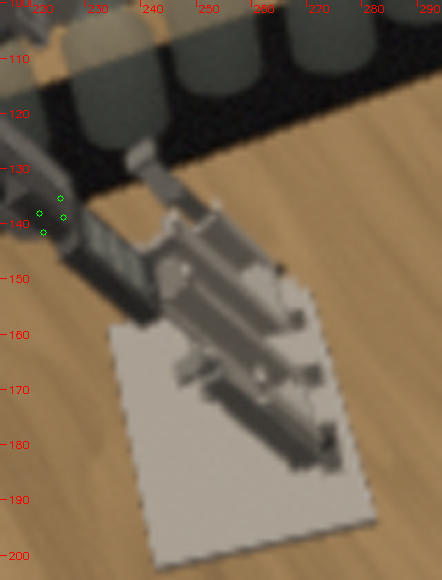

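View pics/i_top2.png

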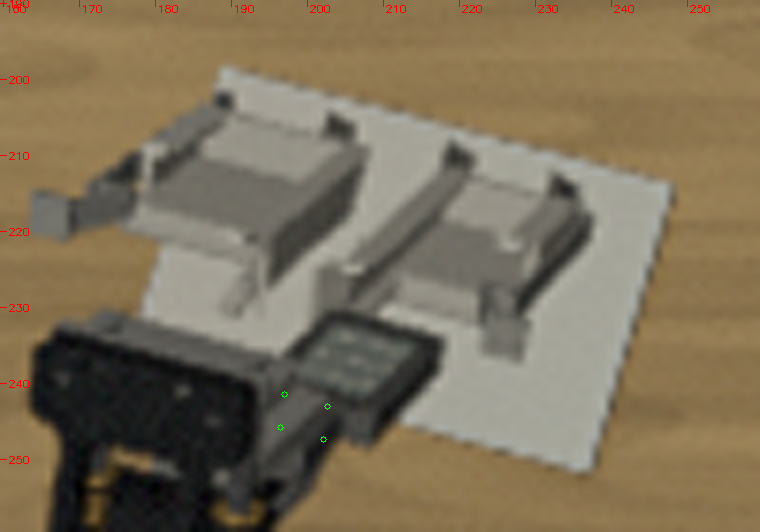

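```bash
cat > over.py <<'E'
from plan import *
import sys
# overlay predicted cassette outline from TCP and slot outline
def run(tag,slot,w,yt,tz,boxes,off=(0,0)):
    st=read_state(); T=st['tcp_rot']; p=st['tcp_pos']
    R=np.column_stack([T[:,2],T[:,1],-T[:,0]])
    f=lambda x,y,z:p+R@np.array([x,y-yt,z-tz])
    pr=rackpts(C,YAW,XO)[slot]
    for n,b in boxes.items():
        im=cv2.imread(f'pics/{tag}_{n}.png'); k=min(790/(b[2]-b[0]),590/(b[3]-b[1]))
        o=cv2.resize(im[b[1]:b[3],b[0]:b[2]],None,fx=k,fy=k,interpolation=cv2.INTER_CUBIC)
        P=lambda q:tuple(((proj(n,q)-[b[0],b[1]]+.5)*k).astype(int))
        for x in (-.007,.007):
            for a,c in (((-w,0),(w,0)),((-w,0),(-w,.07)),((w,0),(w,.07)),((-w,.07),(w,.07))):
                cv2.line(o,P(f(x,*a)),P(f(x,*c)),(0,255,0) if x>0 else (0,160,0),1)
        for kk,v in pr.items():
            if kk!='O' and len(v)>1:
                if kk=='floor': v=[v[0],v[1],v[3],v[2],v[0]]
                for a,c in zip(v[:-1],v[1:]): cv2.line(o,P(a),P(c),(0,0,255),1)
            elif kk!='O': cv2.circle(o,P(v[0]),3,(255,0,0),1)
        cv2.imwrite(f'pics/{tag}_{n}3.png',o)
E
python3 - <<'E'
from over import *
run('i','N',.024,.0005,.0759,dict(top=(190,200,245,252),side=(218,125,285,190)))
E
```

```text
(no output)
```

View pics/i_top3.png

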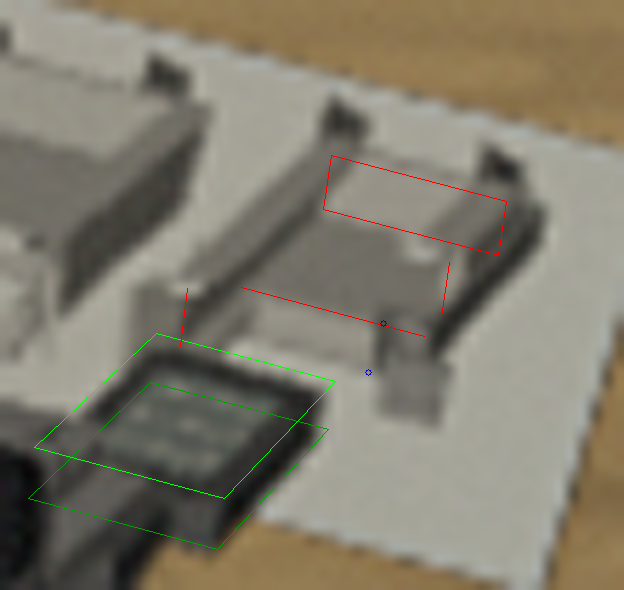

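View pics/i_side3.png

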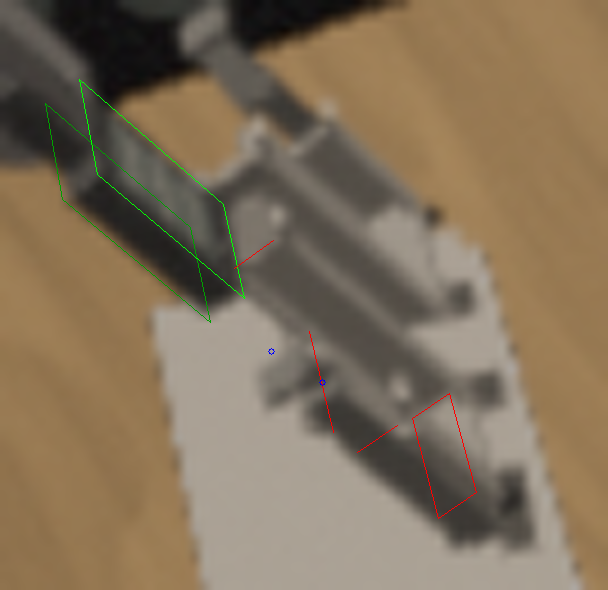

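Run:
```python
from plan import *
R=slotR(YAW); rp=rackpts(C,YAW,XO)
t=cv2.imread("pics/top0.png"); s=cv2.imread("pics/side0.png")
crop(t,195,203,243,240,16,"j_t.png",5); crop(s,235,140,282,190,11,"j_s.png",5)
for n,a,b in (("N",(226.8,221.6),(262.1,167.4)),("N",(206.3,225.1),(248.7,148.9))):
    p,e=tri(a,b); print(n,p,e,R.T@(p-rp[n]['O']))
```

```text
N [0.4844 0.2759 0.1022] [np.float64(0.002249992682739966), np.float64(0.002249992682739855)] [ 0.0164 -0.021   0.0531]
N [0.4688 0.3241 0.148 ] [np.float64(0.0024639505514140137), np.float64(0.0024639505514139986)] [0.0155 0.0217 0.1065]
```

View pics/j_t.png

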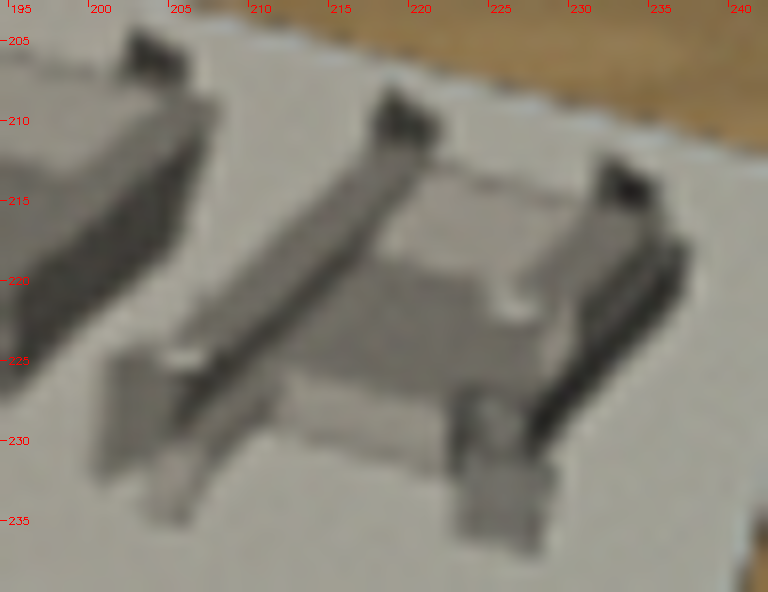

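View pics/j_s.png

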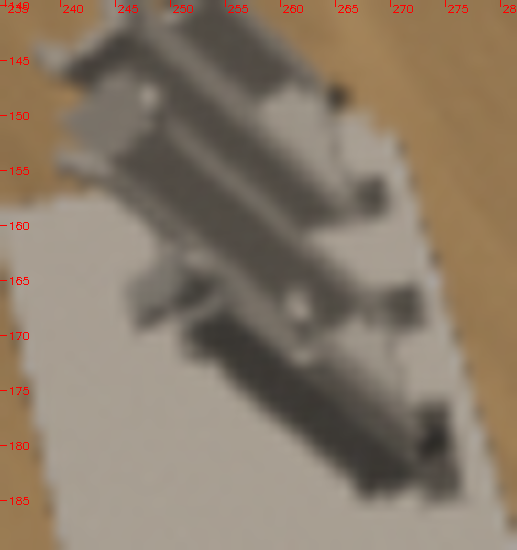

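{"api": "apply_moves", "payload": {"steps": [{"dp":[-0.1,0.1,0.1],"twist":[0,-0.004,0],"grip":255},{"dp":[0.4,0,-0.8],"twist":[0,-0.004,0],"grip":255},{"dp":[0.9,-0.1,-1.6],"twist":[0,-0.004,0],"grip":255},{"dp":[1.4,-0.3,-2.5],"twist":[0,-0.004,0],"grip":255},{"dp":[1.9,-0.4,-3.4],"twist":[0,-0.004,0],"grip":255},{"dp":[1.9,-0.4,-3.4],"twist":[0,-0.004,0],"grip":255},{"dp":[1.9,-0.4,-3.4],"twist":[0,-0.004,0],"grip":255}]}}

```text
time: 6.2
tcp_pos: [0.4243, 0.3141, 0.1864]
tcp_rot: [[0.482, 0.255, 0.838], [-0.128, 0.967, -0.22], [-0.867, -0.001, 0.499]]
wrist_force: [-0.2, 0.0, -0.5]
width: 0.0136
```

```bash
python3 look.py k side 215,120,295,195 top 185,195,250,250; python3 -c "
from over import *
st=read_state(); R=slotR(YAW); O=rackpts(C,YAW,XO)['N']['O']; print('slot', R.T@(st['tcp_pos']-O)-[0,.0005,.0759],'F',R.T@st['wrist_force'])
print(delta('N',.085,.0005,.0759),delta('N',.06,.0005,.0759))
run('k','N',.024,.0005,.0759,dict(top=(190,200,245,252),side=(218,125,285,190)))"
```

```text
t 6.2 p [0.4243 0.3141 0.1864] w 0.0136 F [-0.2022  0.0437 -0.4704] T [ 0.1212  0.5762 -0.0084]
[[ 0.4821  0.2551  0.8382]
 [-0.1282  0.9669 -0.2205]
 [-0.8667 -0.0012  0.4989]] q [-0.2107  0.2413 -0.9949  2.1399  0.8896  1.0129 -1.9921]
slot [-0.0002  0.0004  0.0846] F [-0.7238 -1.0045 -0.4102]
(array([-0.0125, -0.0428,  0.0405]), array([ 0.0003, -0.0008, -0.0008]), array([0.4241, 0.314 , 0.1873])) (array([ 1.196 , -0.3621, -2.1246]), array([ 0.0003, -0.0008, -0.0008]), array([0.4362, 0.3108, 0.1657]))
```

View pics/k_top3.png

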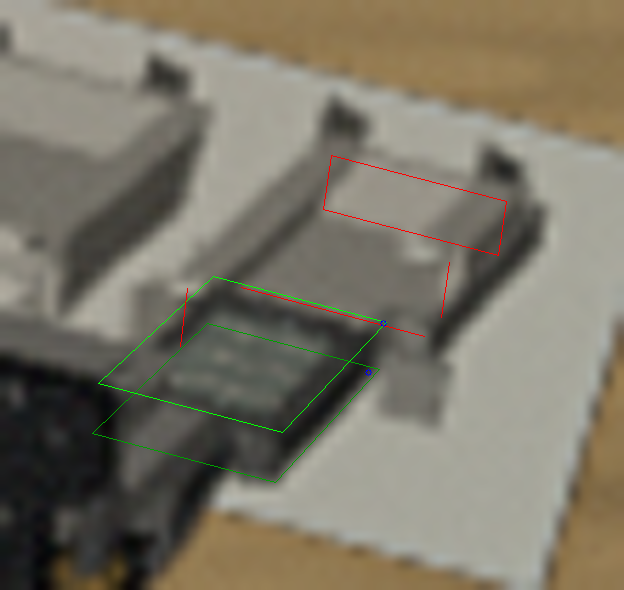

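View pics/k_side3.png

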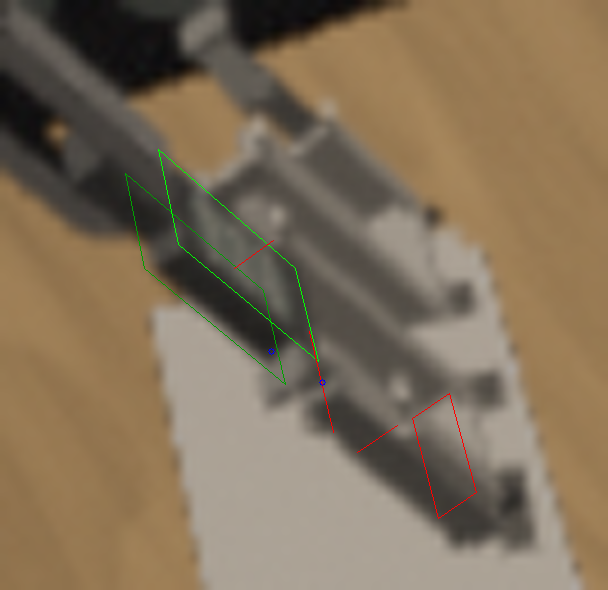

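{"api": "apply_moves", "payload": {"newtons": 60, "steps": [{"dp":[0.3,-0.1,-0.5],"twist":[0,0,0],"grip":255},{"dp":[0.6,-0.2,-1.0],"twist":[0,0,0],"grip":255},{"dp":[0.9,-0.25,-1.6],"twist":[0,0,0],"grip":255},{"dp":[1.2,-0.35,-2.15],"twist":[0,0,0],"grip":255},{"dp":[1.2,-0.35,-2.15],"twist":[0,0,0],"grip":255}]}}

```text
time: 6.8
tcp_pos: [0.4365, 0.3104, 0.1643]
tcp_rot: [[0.482, 0.255, 0.838], [-0.128, 0.967, -0.22], [-0.867, -0.001, 0.499]]
wrist_force: [1.4, 3.6, -2.3]
width: 0.0139
```

```bash
cat > rs.py <<'E'
from plan import *
import sys
sl,yt,tz=sys.argv[1],float(sys.argv[2]),float(sys.argv[3])
st=read_state(); R=slotR(YAW); O=rackpts(C,YAW,XO)[sl]['O']
print('t',st['time'],'slot mm', (R.T@(st['tcp_pos']-O)-[0,yt,tz])*1000,'F',R.T@st['wrist_force'],'T',R.T@st['wrist_torque'],'w',st['width'],'q',st['qpos'])
for h in map(float,sys.argv[4:]): print(h,delta(sl,h,yt,tz))
E
python3 rs.py N .0005 .0759 .06 .03 0
```

```text
t 6.8 slot mm [-0.2842 -0.3571 58.5341] F [-0.753   3.8571 -2.2629] T [1.2175 0.4956 0.0174] w 0.013885725622006757 q [-0.2221  0.2872 -0.9681  2.1534  0.9522  0.9931 -2.0358]
0.06 (array([-0.0379,  0.047 ,  0.1412]), array([ 0.0009, -0.0017, -0.0003]), array([0.4362, 0.3108, 0.1657]))
0.03 (array([ 1.4123, -0.3362, -2.4569]), array([ 0.0009, -0.0017, -0.0003]), array([0.4507, 0.307 , 0.1397]))
0.0 (array([ 2.8625, -0.7194, -5.055 ]), array([ 0.0009, -0.0017, -0.0003]), array([0.4652, 0.3032, 0.1137]))
```

{"api": "apply_moves", "payload": {"steps": [{"dp":[0.3,0,-0.5],"twist":[0,0,0],"grip":255},{"dp":[0.6,-0.1,-1.0],"twist":[0,0,0],"grip":255},{"dp":[0.9,-0.2,-1.5],"twist":[0,0,0],"grip":255},{"dp":[1.2,-0.27,-2.0],"twist":[0,0,0],"grip":255},{"dp":[1.4,-0.33,-2.4],"twist":[0,0,0],"grip":255},{"dp":[1.4,-0.33,-2.4],"twist":[0,0,0],"grip":255}]}}

```text
time: 7.4
tcp_pos: [0.4505, 0.307, 0.1406]
tcp_rot: [[0.482, 0.255, 0.838], [-0.129, 0.967, -0.221], [-0.867, -0.001, 0.499]]
wrist_force: [1.5, 4.0, -2.5]
width: 0.0141
```

```bash
python3 rs.py N .0005 .0759 .03 .01 0;python3 look.py l side 215,120,295,195 top 185,195,250,250; python3 -c "
from over import *
run('l','N',.024,.0005,.0759,dict(top=(190,200,245,252),side=(218,125,285,190)))"
```

```text
t 7.4 slot mm [ 0.2556 -0.0834 30.8232] F [-0.884   4.2441 -2.357 ] T [ 1.0898  0.4705 -0.0006] w 0.014077852766872448 q [-0.2346  0.3383 -0.9363  2.163   1.0218  0.9744 -2.0821]
0.03 (array([ 0.0205,  0.0032, -0.0841]), array([ 0.001 , -0.0015, -0.0001]), array([0.4507, 0.307 , 0.1397]))
0.01 (array([ 0.9874, -0.2522, -1.8161]), array([ 0.001 , -0.0015, -0.0001]), array([0.4603, 0.3045, 0.1224]))
0.0 (array([ 1.4708, -0.38  , -2.6821]), array([ 0.001 , -0.0015, -0.0001]), array([0.4652, 0.3032, 0.1137]))
t 7.4 p [0.4505 0.307  0.1406] w 0.0141 F [ 1.4834  3.9978 -2.4832] T [1.033  0.2137 0.5444]
[[ 0.4822  0.2553  0.838 ]
 [-0.1286  0.9668 -0.2206]
 [-0.8666 -0.0014  0.499 ]] q [-0.2346  0.3383 -0.9363  2.163   1.0218  0.9744 -2.0821]
```

View pics/l_top3.png

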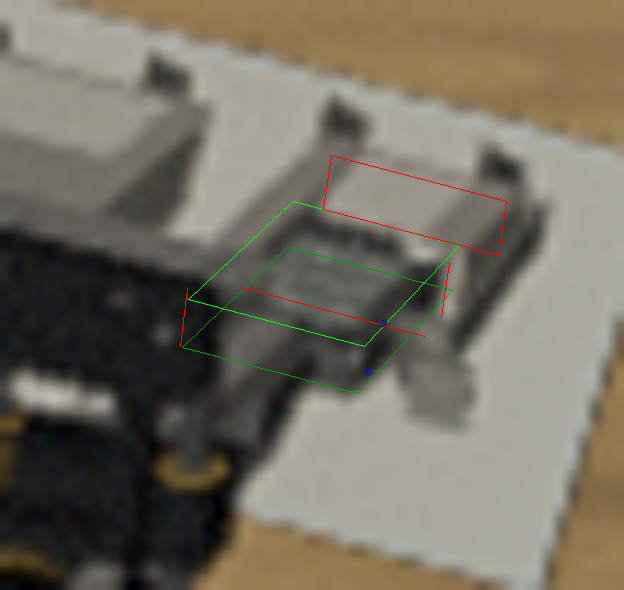

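View pics/l_side3.png

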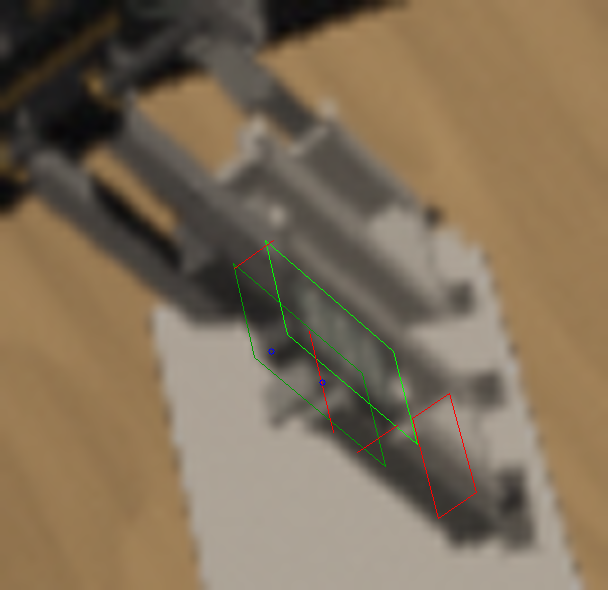

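{"api": "apply_moves", "payload": {"steps": [{"dp":[0.3,0,-0.5],"twist":[0,0,0],"grip":255},{"dp":[0.6,-0.1,-1.0],"twist":[0,0,0],"grip":255},{"dp":[0.9,-0.22,-1.6],"twist":[0,0,0],"grip":255},{"dp":[1.0,-0.25,-1.8],"twist":[0,0,0],"grip":255},{"dp":[1.0,-0.25,-1.8],"twist":[0,0,0],"grip":255}]}}

```text
time: 8.0
tcp_pos: [0.4604, 0.3046, 0.1227]
tcp_rot: [[0.482, 0.255, 0.838], [-0.128, 0.967, -0.221], [-0.867, -0.001, 0.499]]
wrist_force: [0.9, 4.0, -2.9]
width: 0.0137
```

```bash
python3 rs.py N .0005 .0759 .01 0 -.005
```

```text
t 8.0 slot mm [ 0.1618  0.1175 10.2287] F [-1.5179  4.0877 -2.4201] T [ 1.0096  0.518  -0.0199] w 0.013713585714004732 q [-0.2437  0.3763 -0.9118  2.1685  1.0737  0.9612 -2.1163]
0.01 (array([-0.0055, -0.0107, -0.0279]), array([ 0.001 , -0.0014, -0.0002]), array([0.4603, 0.3045, 0.1224]))
0.0 (array([ 0.4779, -0.1384, -0.8939]), array([ 0.001 , -0.0014, -0.0002]), array([0.4652, 0.3032, 0.1137]))
-0.005 (array([ 0.7196, -0.2023, -1.3269]), array([ 0.001 , -0.0014, -0.0002]), array([0.4676, 0.3025, 0.1094]))
```

{"api": "apply_moves", "payload": {"steps": [{"dp":[0.2,-0.05,-0.4],"twist":[0,0,0],"grip":255},{"dp":[0.35,-0.1,-0.65],"twist":[0,0,0],"grip":255},{"dp":[0.48,-0.14,-0.9],"twist":[0,0,0],"grip":255},{"dp":[0.48,-0.14,-0.9],"twist":[0,0,0],"grip":255}]}}

```text
time: 8.4
tcp_pos: [0.4652, 0.3025, 0.1137]
tcp_rot: [[0.482, 0.256, 0.838], [-0.13, 0.967, -0.221], [-0.866, -0.002, 0.499]]
wrist_force: [0.2, -0.5, -1.6]
width: 0.014
```

```bash
python3 rs.py N .0005 .0759 0 -.004; python3 look.py m side 215,120,295,195 top 185,195,250,250
```

```text
t 8.4 slot mm [ 0.1314 -0.6612 -0.1207] F [-0.4816 -0.3925 -1.5458] T [-0.043   0.5375  0.0001] w 0.013973758095427412 q [-0.2476  0.3946 -0.8992  2.1716  1.0994  0.9552 -2.1334]
0.0 (array([0.0001, 0.0684, 0.0039]), array([ 0.0019, -0.0013,  0.0005]), array([0.4652, 0.3032, 0.1137]))
-0.004 (array([ 0.1934,  0.0173, -0.3425]), array([ 0.0019, -0.0013,  0.0005]), array([0.4671, 0.3027, 0.1103]))
t 8.4 p [0.4652 0.3025 0.1137] w 0.014 F [ 0.2438 -0.4704 -1.5795] T [ 0.1012  0.5292 -0.0215]
[[ 0.4822  0.256   0.8378]
 [-0.1296  0.9667 -0.2207]
 [-0.8664 -0.0021  0.4994]] q [-0.2476  0.3946 -0.8992  2.1716  1.0994  0.9552 -2.1334]
```

View pics/m_top2.png

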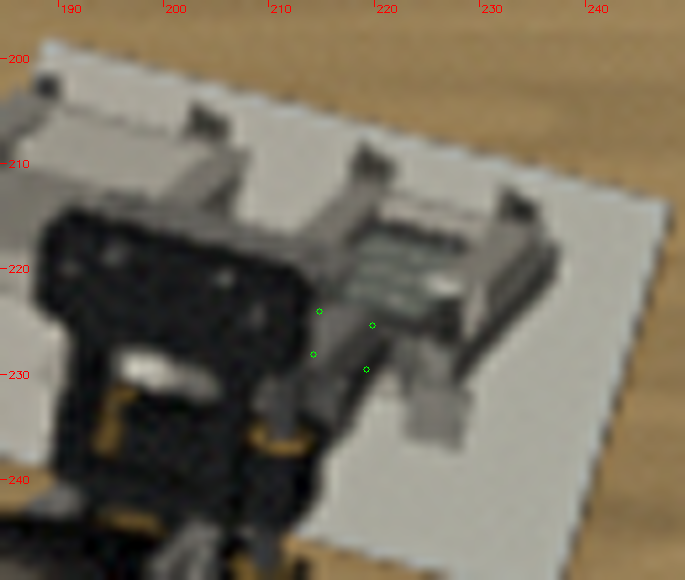

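View pics/m_side2.png

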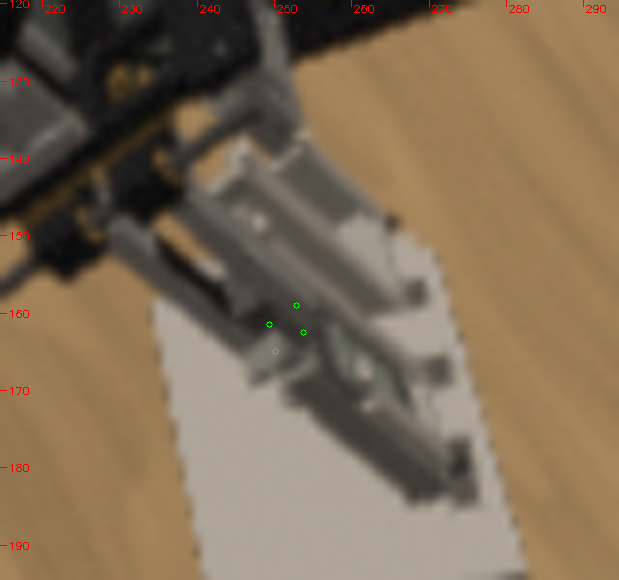

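{"api": "apply_moves", "payload": {"steps": [{"dp":[0.1,0.04,-0.17],"twist":[0,0,0],"grip":255},{"dp":[0.15,0.03,-0.26],"twist":[0,0,0],"grip":255},{"dp":[0.19,0.02,-0.34],"twist":[0,0,0],"grip":255},{"dp":[0.19,0.02,-0.34],"twist":[0,0,0],"grip":255}]}}

```text
time: 8.9
tcp_pos: [0.4664, 0.3049, 0.1129]
tcp_rot: [[0.485, 0.254, 0.837], [-0.127, 0.967, -0.219], [-0.865, 0.0, 0.502]]
wrist_force: [-28.3, -5.5, 43.3]
width: 0.0135
```

```bash
python3 rs.py N .0005 .0759 0 -.004
```

```text
t 8.9 slot mm [ 0.2099  1.9491 -1.0523] F [ -0.8237 -12.5928  50.4466] T [-3.419   0.5844 -0.0333] w 0.01353766434308023 q [-0.2514  0.3992 -0.8983  2.17    1.1078  0.9564 -2.14  ]
0.0 (array([-0.1182, -0.1704,  0.0806]), array([ 0.0005,  0.0021, -0.0018]), array([0.4652, 0.3032, 0.1137]))
-0.004 (array([ 0.0751, -0.2214, -0.2658]), array([ 0.0005,  0.0021, -0.0018]), array([0.4671, 0.3027, 0.1103]))
```

{"api": "apply_moves", "payload": {"steps": [{"dp":[-0.1,0,0.17],"twist":[0,0,0],"grip":255},{"dp":[-0.17,0,0.3],"twist":[0,0,0],"grip":255},{"dp":[-0.17,0,0.3],"twist":[0,0,0],"grip":255}]}}

```text
time: 9.2
tcp_pos: [0.4654, 0.3036, 0.114]
tcp_rot: [[0.483, 0.255, 0.838], [-0.128, 0.967, -0.221], [-0.866, -0.001, 0.5]]
wrist_force: [-1.0, -0.3, -1.2]
width: 0.0137
```

```bash
python3 rs.py N .0005 .0759 0 -.004
```

```text
t 9.2 slot mm [0.2489 0.5276 0.1494] F [-1.4243 -0.5243 -0.6107] T [-0.0129  0.5339  0.0375] w 0.01368403075932894 q [-0.2483  0.395  -0.8994  2.1706  1.1004  0.9549 -2.134 ]
0.0 (array([-0.0271, -0.0474, -0.0254]), array([ 0.0004, -0.0005, -0.0004]), array([0.4652, 0.3032, 0.1137]))
-0.004 (array([ 0.1663, -0.0985, -0.3718]), array([ 0.0004, -0.0005, -0.0004]), array([0.4671, 0.3027, 0.1103]))
```

Seated against the floor and force-free now; open partway, retract along the slot axis and look.

{"api": "apply_moves", "payload": {"steps": [{"dp":[0,0,0],"twist":[0,0,0],"grip":140},{"dp":[0,0,0],"twist":[0,0,0],"grip":140},{"dp":[0,0,0],"twist":[0,0,0],"grip":140},{"dp":[-1,0.25,1.7],"twist":[0,0,0],"grip":140},{"dp":[-2.4,0.6,4.3],"twist":[0,0,0],"grip":140},{"dp":[-4.3,1.1,7.8],"twist":[0,0,0],"grip":140},{"dp":[-6.5,0,12],"twist":[0,0.05,0.03],"grip":140},{"dp":[-6.5,-4,14],"twist":[0.02,0.15,0.1],"grip":120},{"dp":[-5,-8.5,15],"twist":[0.03,0.25,0.17],"grip":100},{"dp":[-3,-13,15],"twist":[0.03,0.35,0.24],"grip":100}]}}

```text
time: 10.2
tcp_pos: [0.4117, 0.2367, 0.2493]
tcp_rot: [[0.293, 0.123, 0.948], [-0.08, 0.991, -0.104], [-0.953, -0.045, 0.3]]
wrist_force: [0.6, -0.0, -0.4]
width: 0.0566
```

```bash
python3 look.py n side 215,120,295,195 top 160,190,255,260; python3 -c "
from plan import *
st=read_state();yaw=.1035;c,s=np.cos(yaw),np.sin(yaw)
T=np.column_stack([[0,0,-1],[-s,c,0],[c,s,0]])
print(Rn.from_matrix(T@st['tcp_rot'].T).as_rotvec(),(np.array([.506,-.095,.082])-st['tcp_pos'])*100)"
```

```text
t 10.2 p [0.4117 0.2367 0.2493] w 0.0566 F [ 0.6436 -0.0179 -0.3942] T [ 0.0024  0.2666 -0.0147]
[[ 0.2931  0.1234  0.9481]
 [-0.0801  0.9913 -0.1043]
 [-0.9527 -0.0453  0.3004]] q [ 0.1316 -0.0178 -0.967   2.0924  0.3234  0.9423 -1.1292]
[0.0507 0.3046 0.2232] [  9.2165 -32.8559 -16.7016]
```

View pics/n_top2.png

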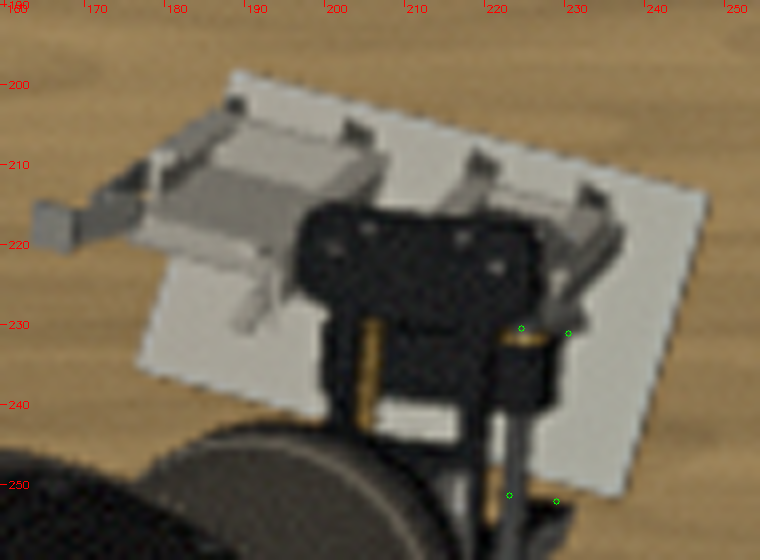

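View pics/n_side2.png

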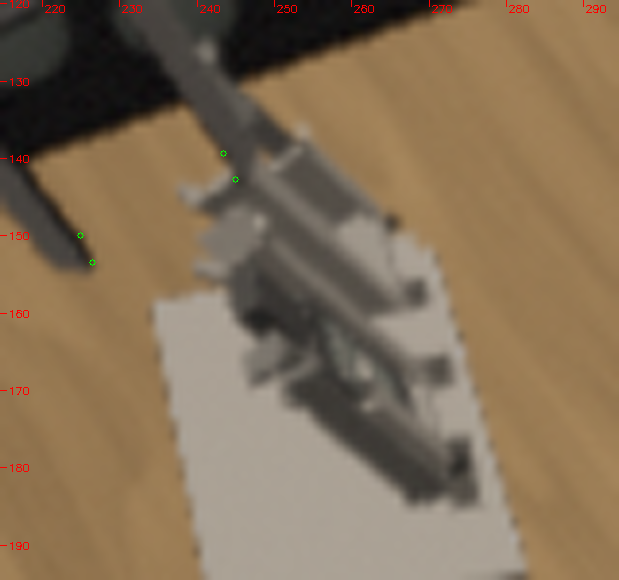

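{"api": "apply_moves", "payload": {"steps": [{"dp":[1,-4,0],"twist":[0.02,0.12,0.07],"grip":100},{"dp":[2,-8,0],"twist":[0.04,0.22,0.15],"grip":100},{"dp":[3,-12,0],"twist":[0.05,0.3,0.22],"grip":110},{"dp":[4,-16,-1],"twist":[0.05,0.305,0.223],"grip":110},{"dp":[5.5,-20,-2],"twist":[0.05,0.305,0.223],"grip":110},{"dp":[7,-24.5,-3],"twist":[0.05,0.305,0.223],"grip":110},{"dp":[8.3,-29,-4],"twist":[0.05,0.305,0.223],"grip":110},{"dp":[9.4,-33.2,-6],"twist":[0.05,0.305,0.223],"grip":110},{"dp":[9.4,-33.2,-8],"twist":[0.05,0.305,0.223],"grip":110},{"dp":[9.4,-33.2,-10],"twist":[0.05,0.305,0.223],"grip":110}]}}

```text
time: 11.3
tcp_pos: [0.5056, -0.0969, 0.1463]
tcp_rot: [[-0.002, -0.101, 0.995], [0.0, 0.995, 0.101], [-1.0, 0.0, -0.002]]
wrist_force: [-0.1, 1.3, 0.6]
width: 0.0539
```

```bash
cat > cs.py <<'E'
from plan import *
import sys
x,y,z=map(float,sys.argv[1:4]);yaw=float(sys.argv[4])
st=read_state();c,s=np.cos(yaw),np.sin(yaw)
T=np.column_stack([[0,0,-1],[-s,c,0],[c,s,0]])
print('t',st['time'],st['tcp_pos'],'F',st['wrist_force'],'q',st['qpos'],'w',st['width'])
print('twist',Rn.from_matrix(T@st['tcp_rot'].T).as_rotvec(),'dp',(np.array([x,y,z])-st['tcp_pos'])*100)
E
python3 cs.py .5058 -.095 .082 .1035; python3 look.py o top 160,190,255,260 side 260,170,360,290
```

```text
t 11.3 [ 0.5056 -0.0969  0.1463] F [-0.1454  1.2709  0.5657] q [ 0.546   0.2808 -0.5588  1.9924  0.1855  0.9193 -0.0072] w 0.05391127791104227
twist [-0.0003 -0.0016  0.0022] dp [ 0.0155  0.1874 -6.4252]
t 11.3 p [ 0.5056 -0.0969  0.1463] w 0.0539 F [-0.1454  1.2709  0.5657] T [-0.0345 -0.0833  0.0225]
[[-0.0016 -0.1012  0.9949]
 [ 0.0003  0.9949  0.1012]
 [-1.      0.0005 -0.0016]] q [ 0.546   0.2808 -0.5588  1.9924  0.1855  0.9193 -0.0072]
```

View pics/o_top2.png

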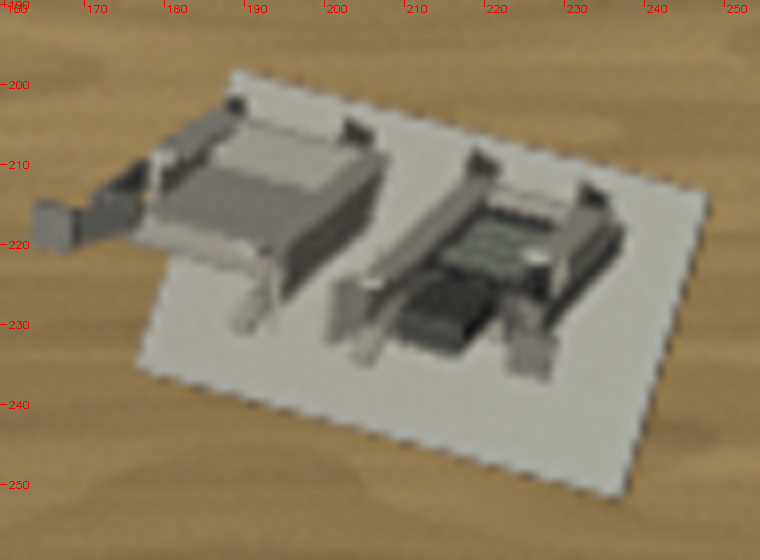

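View pics/o_side2.png

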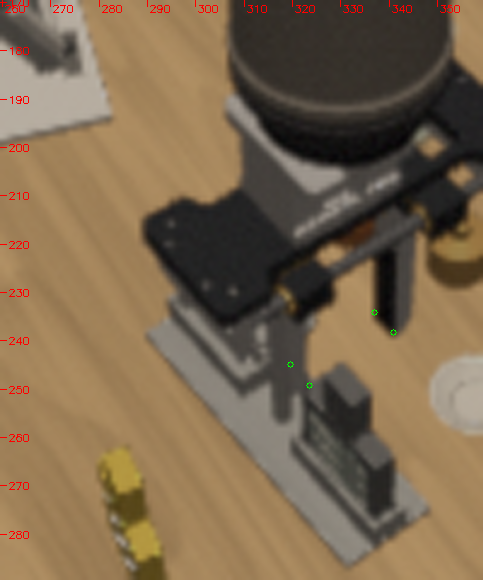

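{"api": "apply_moves", "payload": {"newtons": 30, "steps": [{"dp":[0,0.1,-2],"twist":[0,-0.001,0.002],"grip":120},{"dp":[0,0.15,-4.5],"twist":[0,-0.001,0.002],"grip":130},{"dp":[0,0.15,-6.4],"twist":[0,-0.001,0.002],"grip":130},{"dp":[0,0.15,-6.4],"twist":[0,-0.001,0.002],"grip":130},{"dp":[0,0.15,-6.4],"twist":[0,-0.001,0.002],"grip":255},{"dp":[0,0.15,-6.4],"twist":[0,-0.001,0.002],"grip":255},{"dp":[0,0.15,-6.4],"twist":[0,-0.001,0.002],"grip":255},{"dp":[0,0.15,-6.4],"twist":[0,-0.001,0.002],"grip":255}]}}

```text
time: 12.2
tcp_pos: [0.5062, -0.0937, 0.0848]
tcp_rot: [[0.002, -0.107, 0.994], [0.0, 0.994, 0.107], [-1.0, 0.0, 0.002]]
wrist_force: [-1.1, -0.7, -0.3]
width: 0.0177
```

```bash
python3 cs.py .5058 -.095 .082 .1035; python3 rs.py W 0 .0759 .14 .125
```

```text
t 12.2 [ 0.5062 -0.0937  0.0848] F [-1.0802 -0.6845 -0.3299] q [ 0.5086  0.364  -0.5342  2.046   0.2568  0.7935 -0.0712] w 0.017652423128458345
twist [-0.0002  0.0019 -0.0035] dp [-0.0397 -0.1263 -0.2812]
t 12.2 slot mm [ 107.6981 -472.7613  -95.5725] F [-0.9179 -0.9377  0.1491] T [ 0.0028 -0.1366  0.0108] w 0.017652423128458345 q [ 0.5086  0.364  -0.5342  2.046   0.2568  0.7935 -0.0712]
0.14 (array([-8.3289, 51.099 , 15.0163]), array([-0.0396, -0.5231, -0.357 ]), array([0.4229, 0.4173, 0.235 ]))
0.125 (array([-7.6037, 50.9074, 13.7172]), array([-0.0396, -0.5231, -0.357 ]), array([0.4302, 0.4153, 0.222 ]))
```

{"api": "apply_moves", "payload": {"newtons": 30, "steps": [{"dp":[0,0,0],"twist":[0,0,0],"grip":255},{"dp":[0,0,0],"twist":[0,0,0],"grip":255}]}}

```text
time: 12.4
tcp_pos: [0.5061, -0.0937, 0.0845]
tcp_rot: [[0.001, -0.107, 0.994], [0.0, 0.994, 0.107], [-1.0, 0.0, 0.002]]
wrist_force: [-0.4, 0.6, 6.3]
width: 0.0136
```

```bash
python3 cs.py .5058 -.095 .082 .1035; python3 look.py p side 260,170,360,290
```

```text
t 12.4 [ 0.5061 -0.0937  0.0845] F [-0.4174  0.6273  6.2961] q [ 0.5085  0.3645 -0.5341  2.0461  0.2569  0.7934 -0.0712] w 0.013640488693909507
twist [-0.0004  0.0015 -0.0035] dp [-0.0329 -0.1315 -0.2524]
t 12.4 p [ 0.5061 -0.0937  0.0845] w 0.0136 F [-0.4174  0.6273  6.2961] T [ 0.0228  0.1519 -0.0075]
[[ 0.0015 -0.1068  0.9943]
 [ 0.0004  0.9943  0.1068]
 [-1.      0.0003  0.0015]] q [ 0.5085  0.3645 -0.5341  2.0461  0.2569  0.7934 -0.0712]
```

View pics/p_side2.png

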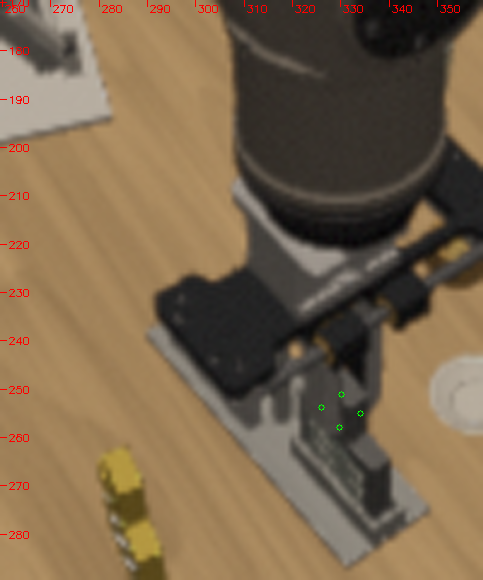

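{"api": "apply_moves", "payload": {"newtons": 60, "steps": [{"dp":[0,0,2],"twist":[0,0,0],"grip":255},{"dp":[0,0,5],"twist":[0,0,0],"grip":255},{"dp":[0,0,9.5],"twist":[0,0,0],"grip":255},{"dp":[0,0,14],"twist":[0,0,0],"grip":255},{"dp":[0,2,18],"twist":[0,0,0],"grip":255},{"dp":[-1,6,19.5],"twist":[0,0,-0.05],"grip":255},{"dp":[-2,10.5,19.5],"twist":[0,-0.1,-0.1],"grip":255},{"dp":[-3,15,19.5],"twist":[0,-0.2,-0.15],"grip":255},{"dp":[-4,19.5,19.5],"twist":[-0.01,-0.3,-0.2],"grip":255},{"dp":[-5,24,19.5],"twist":[-0.02,-0.4,-0.25],"grip":255}]}}

```text
time: 13.45
tcp_pos: [0.4567, 0.14, 0.2793]
tcp_rot: [[0.372, 0.14, 0.918], [-0.065, 0.99, -0.125], [-0.926, -0.013, 0.377]]
wrist_force: [0.6, 0.2, -1.6]
width: 0.0133
```

```bash
python3 rs.py W .0012 .0785 .15 .125
```

```text
t 13.45 slot mm [ 111.7897 -260.6518  124.0924] F [-0.3113  0.3111 -1.7149] T [-0.1575  0.3409  0.0655] w 0.013328299855046043 q [ 0.393  -0.1728 -0.8969  2.1399  0.1488  0.8137 -0.7415]
0.15 (array([-3.9542, 28.0044, -3.3458]), array([-0.0141, -0.1369, -0.1164]), array([0.4171, 0.42  , 0.2459]))
0.125 (array([-2.7457, 27.6851, -5.5109]), array([-0.0141, -0.1369, -0.1164]), array([0.4292, 0.4168, 0.2242]))
```

{"api": "apply_moves", "payload": {"steps": [{"dp":[-1,4.5,0],"twist":[0,-0.04,-0.03],"grip":255},{"dp":[-2,9,0],"twist":[0,-0.08,-0.06],"grip":255},{"dp":[-3,13.5,0],"twist":[-0.01,-0.12,-0.1],"grip":255},{"dp":[-4,18,0],"twist":[-0.014,-0.137,-0.116],"grip":255},{"dp":[-4,22,-0.5],"twist":[-0.014,-0.137,-0.116],"grip":255},{"dp":[-4,26,-1.5],"twist":[-0.014,-0.137,-0.116],"grip":255},{"dp":[-4,28,-3.3],"twist":[-0.014,-0.137,-0.116],"grip":255},{"dp":[-2.75,27.7,-5.5],"twist":[-0.014,-0.137,-0.116],"grip":255},{"dp":[-2.75,27.7,-5.5],"twist":[-0.014,-0.137,-0.116],"grip":255},{"dp":[-2.75,27.7,-5.5],"twist":[-0.014,-0.137,-0.116],"grip":255}]}}

```text
time: 14.45
tcp_pos: [0.4297, 0.4149, 0.2233]
tcp_rot: [[0.477, 0.253, 0.841], [-0.127, 0.967, -0.219], [-0.869, -0.002, 0.494]]
wrist_force: [-0.0, -0.2, -1.1]
width: 0.0136
```

```bash
python3 rs.py W .0012 .0785 .125 .085;python3 look.py q side 215,110,295,195 top 160,190,255,260; python3 -c "
from over import *
run('q','W',.033,.0012,.0785,dict(top=(150,195,225,252),side=(208,105,280,175)))"
```

```text
t 14.45 slot mm [  0.3899  -1.7634 123.6683] F [-0.5389 -0.1828 -0.9979] T [-0.0094  0.5619  0.0084] w 0.013630344154527635 q [-0.2717  0.4241 -1.1283  1.9189  0.9587  1.2681 -2.0458]
0.125 (array([-0.052 ,  0.1961,  0.0958]), array([ 0.0002, -0.0073, -0.002 ]), array([0.4292, 0.4168, 0.2242]))
0.085 (array([ 1.8817, -0.3148, -3.3683]), array([ 0.0002, -0.0073, -0.002 ]), array([0.4485, 0.4117, 0.1896]))
t 14.45 p [0.4297 0.4149 0.2233] w 0.0136 F [-0.0155 -0.185  -1.1337] T [0.1316 0.5465 0.0026]
[[ 0.4774  0.2535  0.8414]
 [-0.1269  0.9673 -0.2194]
 [-0.8695 -0.002   0.4939]] q [-0.2717  0.4241 -1.1283  1.9189  0.9587  1.2681 -2.0458]
```

View pics/q_top3.png

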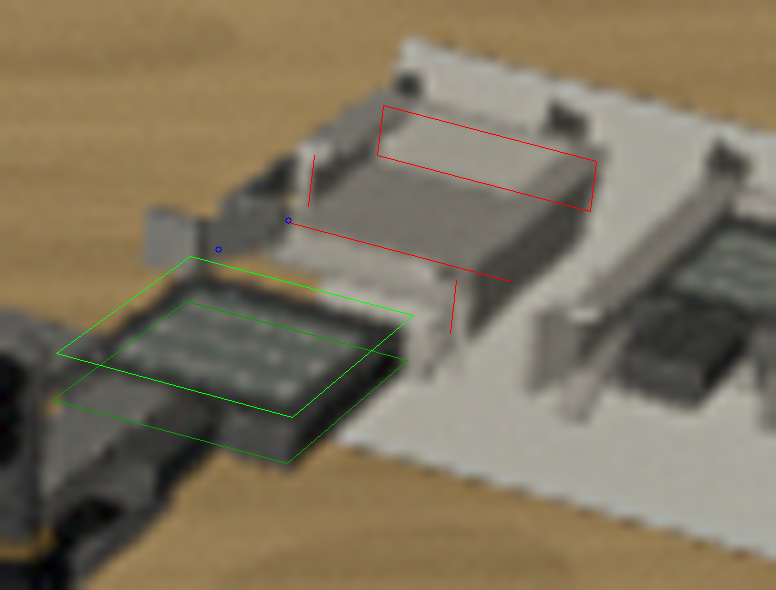

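View pics/q_side3.png

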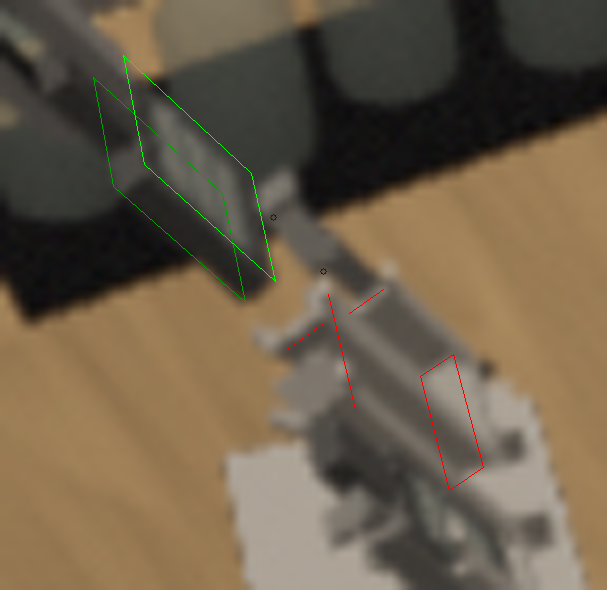

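{"api": "apply_moves", "payload": {"steps": [{"dp":[-0.05,0.2,0.1],"twist":[0,-0.007,-0.002],"grip":255},{"dp":[0.4,0.08,-0.7],"twist":[0,-0.007,-0.002],"grip":255},{"dp":[0.9,-0.05,-1.6],"twist":[0,-0.007,-0.002],"grip":255},{"dp":[1.4,-0.18,-2.5],"twist":[0,-0.007,-0.002],"grip":255},{"dp":[1.88,-0.31,-3.37],"twist":[0,-0.007,-0.002],"grip":255},{"dp":[1.88,-0.31,-3.37],"twist":[0,-0.007,-0.002],"grip":255},{"dp":[1.88,-0.31,-3.37],"twist":[0,-0.007,-0.002],"grip":255}]}}

```text
time: 15.25
tcp_pos: [0.4492, 0.4117, 0.19]
tcp_rot: [[0.484, 0.256, 0.837], [-0.128, 0.967, -0.222], [-0.866, 0.001, 0.501]]
wrist_force: [0.2, -0.5, -0.8]
width: 0.0136
```

```bash
python3 rs.py W .0012 .0785 .085 .06 .03;python3 look.py r side 215,110,295,195 top 160,190,255,260; python3 -c "
from over import *
run('r','W',.033,.0012,.0785,dict(top=(150,195,225,252),side=(208,105,280,175)))"
```

```text
t 15.25 slot mm [ 0.7098  0.107  85.0256] F [-0.1162 -0.4401 -0.9126] T [-0.0403  0.5874 -0.034 ] w 0.01357432166894726 q [-0.2865  0.4752 -1.0876  1.9406  1.0282  1.2348 -2.0905]
0.085 (array([-0.0609,  0.005 , -0.0377]), array([-0.0005,  0.0011,  0.001 ]), array([0.4485, 0.4117, 0.1896]))
0.06 (array([ 1.1476, -0.3143, -2.2028]), array([-0.0005,  0.0011,  0.001 ]), array([0.4606, 0.4085, 0.1679]))
0.03 (array([ 2.5978, -0.6974, -4.8009]), array([-0.0005,  0.0011,  0.001 ]), array([0.4751, 0.4047, 0.142 ]))
t 15.25 p [0.4492 0.4117 0.19  ] w 0.0136 F [ 0.2315 -0.5164 -0.8485] T [ 0.1328  0.5725 -0.0496]
[[ 0.4842  0.2564  0.8365]
 [-0.1278  0.9666 -0.2223]
 [-0.8656  0.0007  0.5008]] q [-0.2865  0.4752 -1.0876  1.9406  1.0282  1.2348 -2.0905]
```

View pics/r_top3.png

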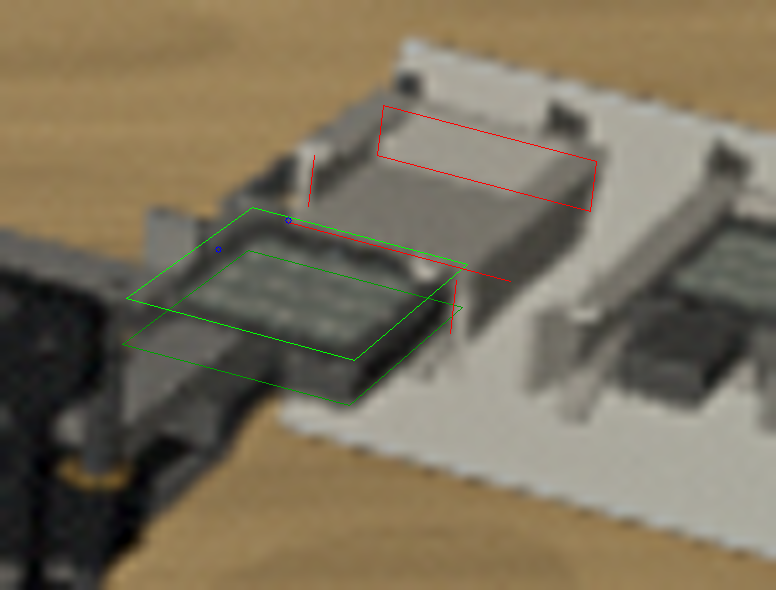

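View pics/r_side3.png

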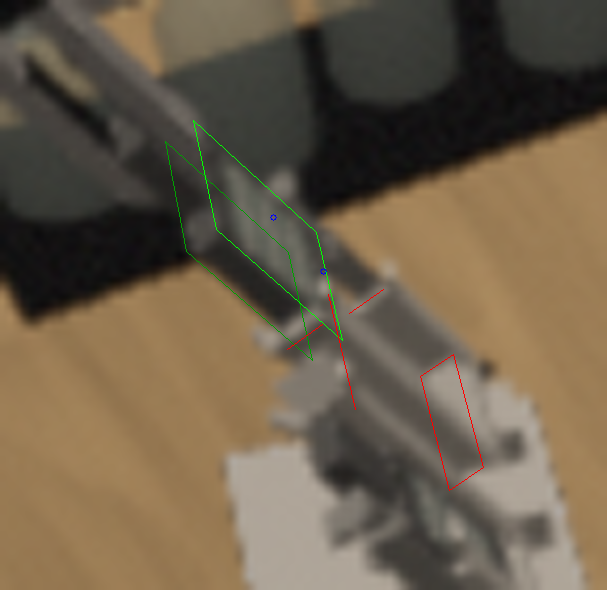

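{"api": "apply_moves", "payload": {"steps": [{"dp":[0.2,-0.07,-0.5],"twist":[0,0.001,0.001],"grip":255},{"dp":[0.5,-0.15,-1.1],"twist":[0,0.001,0.001],"grip":255},{"dp":[0.85,-0.23,-1.65],"twist":[0,0.001,0.001],"grip":255},{"dp":[1.15,-0.31,-2.2],"twist":[0,0.001,0.001],"grip":255},{"dp":[1.15,-0.31,-2.2],"twist":[0,0.001,0.001],"grip":255}]}}

```text
time: 15.85
tcp_pos: [0.4612, 0.4083, 0.1673]
tcp_rot: [[0.483, 0.256, 0.837], [-0.128, 0.967, -0.222], [-0.866, 0.0, 0.5]]
wrist_force: [2.2, 0.9, -4.5]
width: 0.0137
```

```bash
python3 rs.py W .0012 .0785 .06 .03 .01
```

```text
t 15.85 slot mm [ 0.2017 -0.105  59.1583] F [-0.5996  1.479  -4.8063] T [0.314  0.5301 0.0127] w 0.013660949010652061 q [-0.2903  0.5087 -1.062   1.953   1.0698  1.2105 -2.1116]
0.06 (array([-0.0549,  0.0254,  0.0628]), array([-0.0004,  0.0001,  0.0003]), array([0.4606, 0.4085, 0.1679]))
0.03 (array([ 1.3953, -0.3578, -2.5353]), array([-0.0004,  0.0001,  0.0003]), array([0.4751, 0.4047, 0.142 ]))
0.01 (array([ 2.3622, -0.6133, -4.2673]), array([-0.0004,  0.0001,  0.0003]), array([0.4848, 0.4021, 0.1246]))
```

{"api": "apply_moves", "payload": {"steps": [{"dp":[0.3,-0.03,-0.5],"twist":[0,0,0],"grip":255},{"dp":[0.55,-0.1,-1.0],"twist":[0,0,0],"grip":255},{"dp":[0.85,-0.17,-1.55],"twist":[0,0,0],"grip":255},{"dp":[1.1,-0.25,-2.1],"twist":[0,0,0],"grip":255},{"dp":[1.4,-0.32,-2.53],"twist":[0,0,0],"grip":255},{"dp":[1.4,-0.32,-2.53],"twist":[0,0,0],"grip":255}]}}

```text
time: 16.45
tcp_pos: [0.475, 0.4049, 0.1422]
tcp_rot: [[0.483, 0.256, 0.837], [-0.128, 0.967, -0.222], [-0.866, 0.0, 0.5]]
wrist_force: [0.5, -3.8, -2.4]
width: 0.0136
```

```bash
python3 rs.py W .0012 .0785 .03 .01 0;python3 look.py s side 215,110,295,195 top 160,190,255,260
```

```text
t 16.45 slot mm [-0.0482  0.2145 30.2684] F [ 0.0871 -3.5439 -2.7825] T [-0.7732  0.5224  0.0026] w 0.013633273628623944 q [-0.2957  0.5481 -1.0319  1.9624  1.1184  1.1864 -2.1362]
0.03 (array([ 0.0115, -0.0252, -0.0208]), array([-0.0002,  0.    ,  0.0005]), array([0.4751, 0.4047, 0.142 ]))
0.01 (array([ 0.9784, -0.2807, -1.7529]), array([-0.0002,  0.    ,  0.0005]), array([0.4848, 0.4021, 0.1246]))
0.0 (array([ 1.4618, -0.4084, -2.6189]), array([-0.0002,  0.    ,  0.0005]), array([0.4896, 0.4009, 0.116 ]))
t 16.45 p [0.475  0.4049 0.1422] w 0.0136 F [ 0.5128 -3.801  -2.3661] T [-0.5153  0.6765 -0.3843]
[[ 0.4834  0.2559  0.8372]
 [-0.1278  0.9667 -0.2217]
 [-0.866   0.0002  0.5   ]] q [-0.2957  0.5481 -1.0319  1.9624  1.1184  1.1864 -2.1362]
```

View pics/s_top2.png

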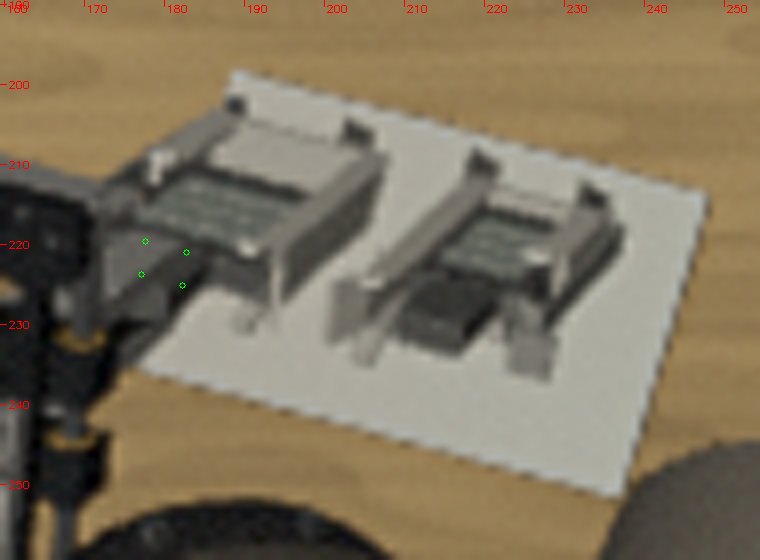

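{"api": "apply_moves", "payload": {"steps": [{"dp":[0.3,-0.08,-0.5],"twist":[0,0,0],"grip":255},{"dp":[0.6,-0.16,-1.0],"twist":[0,0,0],"grip":255},{"dp":[0.9,-0.25,-1.6],"twist":[0,0,0],"grip":255},{"dp":[1.15,-0.33,-2.05],"twist":[0,0,0],"grip":255},{"dp":[1.3,-0.37,-2.35],"twist":[0,0,0],"grip":255},{"dp":[1.46,-0.41,-2.62],"twist":[0,0,0],"grip":255},{"dp":[1.46,-0.41,-2.62],"twist":[0,0,0],"grip":255}]}}

```text
time: 17.25
tcp_pos: [0.4895, 0.4016, 0.1165]
tcp_rot: [[0.484, 0.255, 0.837], [-0.126, 0.967, -0.222], [-0.866, 0.001, 0.5]]
wrist_force: [-0.6, 0.7, -1.4]
width: 0.0135
```

```bash
python3 rs.py W .0012 .0785 0 -.002
```

```text
t 17.25 slot mm [-0.027   0.7114  0.6628] F [-1.394   0.5153 -0.8544] T [-0.0249  0.4884  0.0211] w 0.013489159637019884 q [-0.2997  0.5886 -1.001   1.9695  1.1702  1.1612 -2.1607]
0.0 (array([ 0.0161, -0.0778, -0.056 ]), array([-0.0014,  0.0005, -0.0003]), array([0.4896, 0.4009, 0.116 ]))
-0.002 (array([ 0.1128, -0.1034, -0.2293]), array([-0.0014,  0.0005, -0.0003]), array([0.4906, 0.4006, 0.1143]))
```

{"api": "apply_moves", "payload": {"steps": [{"dp":[0.06,-0.02,-0.1],"twist":[0,0,0],"grip":255},{"dp":[0.1,-0.03,-0.19],"twist":[0,0,0],"grip":255},{"dp":[0.1,-0.03,-0.19],"twist":[0,0,0],"grip":255}]}}

```text
time: 17.55
tcp_pos: [0.4901, 0.4017, 0.1155]
tcp_rot: [[0.485, 0.255, 0.837], [-0.126, 0.967, -0.221], [-0.866, 0.002, 0.501]]
wrist_force: [-2.6, 0.1, 3.5]
width: 0.0138
```

```bash
python3 rs.py W .0012 .0785 0 -.002
```

```text
t 17.55 slot mm [-0.0001  0.964  -0.5472] F [-0.4458 -0.5807  4.3544] T [-0.3406  0.46   -0.0195] w 0.013834400875980916 q [-0.3002  0.5905 -0.9997  1.9699  1.1735  1.1603 -2.1624]
0.0 (array([-0.0511, -0.0862,  0.0474]), array([-0.0016,  0.0014, -0.0008]), array([0.4896, 0.4009, 0.116 ]))
-0.002 (array([ 0.0456, -0.1118, -0.1258]), array([-0.0016,  0.0014, -0.0008]), array([0.4906, 0.4006, 0.1143]))
```

{"api": "apply_moves", "payload": {"steps": [{"dp":[0.06,-0.02,-0.1],"twist":[0,0,0],"grip":255},{"dp":[0.06,-0.02,-0.1],"twist":[0,0,0],"grip":255}]}}

```text
time: 17.75
tcp_pos: [0.4902, 0.4019, 0.1154]
tcp_rot: [[0.485, 0.254, 0.837], [-0.126, 0.967, -0.221], [-0.865, 0.002, 0.501]]
wrist_force: [-12.5, -3.3, 20.6]
width: 0.0137
```

```bash
python3 rs.py W .0012 .0785 0 -.002
```

```text
t 17.75 slot mm [-0.0628  1.1698 -0.6104] F [ 0.5684 -6.4108 23.4358] T [-1.9271  0.4121 -0.0165] w 0.013696386101964084 q [-0.3006  0.5909 -0.9998  1.9701  1.1748  1.1606 -2.1633]
0.0 (array([-0.0541, -0.1067,  0.056 ]), array([-0.0016,  0.0021, -0.0013]), array([0.4896, 0.4009, 0.116 ]))
-0.002 (array([ 0.0426, -0.1322, -0.1172]), array([-0.0016,  0.0021, -0.0013]), array([0.4906, 0.4006, 0.1143]))
```

Firm floor contact (23 N). Relax, open, retract and look.

{"api": "apply_moves", "payload": {"steps": [{"dp":[-0.1,0.03,0.18],"twist":[0,0,0],"grip":255},{"dp":[-0.1,0.03,0.18],"twist":[0,0,0],"grip":255},{"dp":[-0.1,0.03,0.18],"twist":[0,0,0],"grip":140},{"dp":[-0.1,0.03,0.18],"twist":[0,0,0],"grip":140},{"dp":[-0.1,0.03,0.18],"twist":[0,0,0],"grip":140},{"dp":[-1.1,0.28,2],"twist":[0,0,0],"grip":140},{"dp":[-2.5,0.6,4.5],"twist":[0,0,0],"grip":140},{"dp":[-4.4,1.1,8],"twist":[0,0,0],"grip":140},{"dp":[-6.4,0,11.5],"twist":[0,0.05,0],"grip":140},{"dp":[-6.4,-4,14],"twist":[0,0.1,0.05],"grip":100}]}}

```text
time: 18.75
tcp_pos: [0.4242, 0.3716, 0.2519]
tcp_rot: [[0.405, 0.208, 0.89], [-0.103, 0.978, -0.181], [-0.908, -0.018, 0.418]]
wrist_force: [1.4, -0.1, 0.6]
width: 0.0472
```

```bash
python3 cs.py .500 -.033 .119 .1035; python3 look.py u side 215,110,295,195 top 160,190,255,260
```

```text
t 18.75 [0.4242 0.3716 0.2519] F [ 1.4019 -0.0954  0.5763] q [-0.0849  0.2977 -1.1812  1.9381  0.7762  1.1806 -1.7937] w 0.04722032434997951
twist [0.0408 0.4312 0.304 ] dp [  7.5764 -40.4613 -13.2851]
t 18.75 p [0.4242 0.3716 0.2519] w 0.0472 F [ 1.4019 -0.0954  0.5763] T [ 0.0167  0.2806 -0.0157]
[[ 0.4053  0.2078  0.8903]
 [-0.103   0.978  -0.1814]
 [-0.9084 -0.0182  0.4178]] q [-0.0849  0.2977 -1.1812  1.9381  0.7762  1.1806 -1.7937]
```

View pics/u_top2.png

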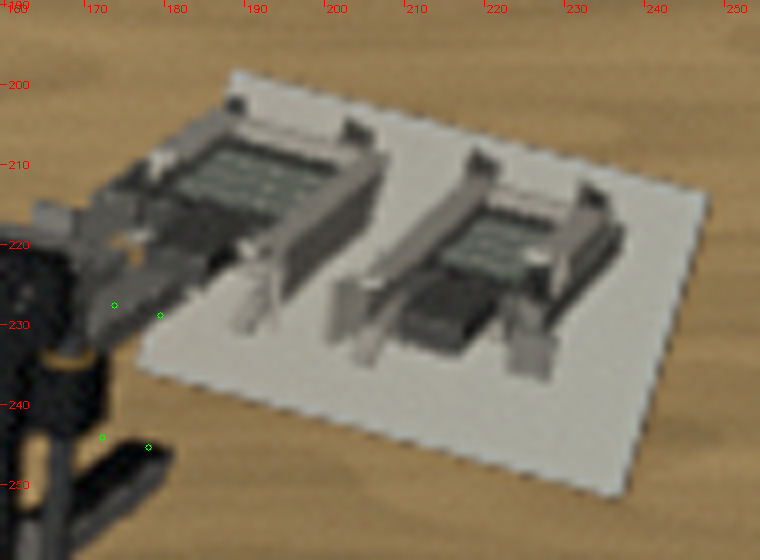

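View pics/u_side2.png

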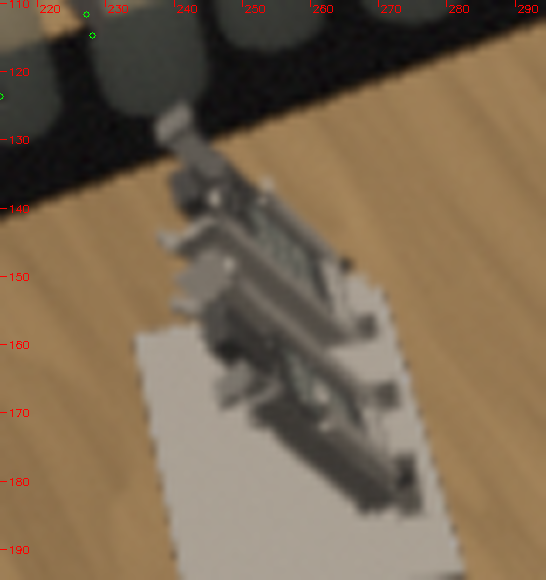

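Run:
```python
from plan import *
t=cv2.imread("pics/top0.png"); s=cv2.imread("pics/side0.png")
crop(t,418,170,458,225,10,"v_t.png",5); crop(s,370,268,440,330,11,"v_s.png",5)
```

```text
(no output)
```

View pics/v_t.png

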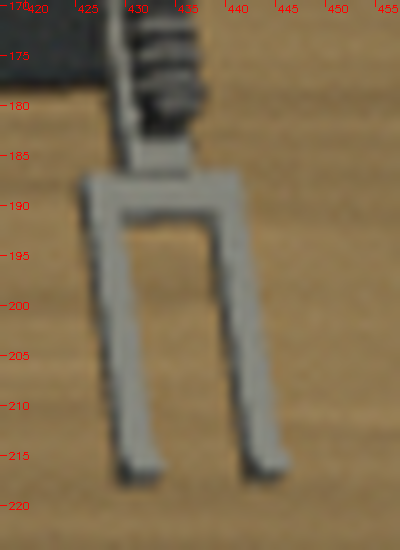

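View pics/v_s.png

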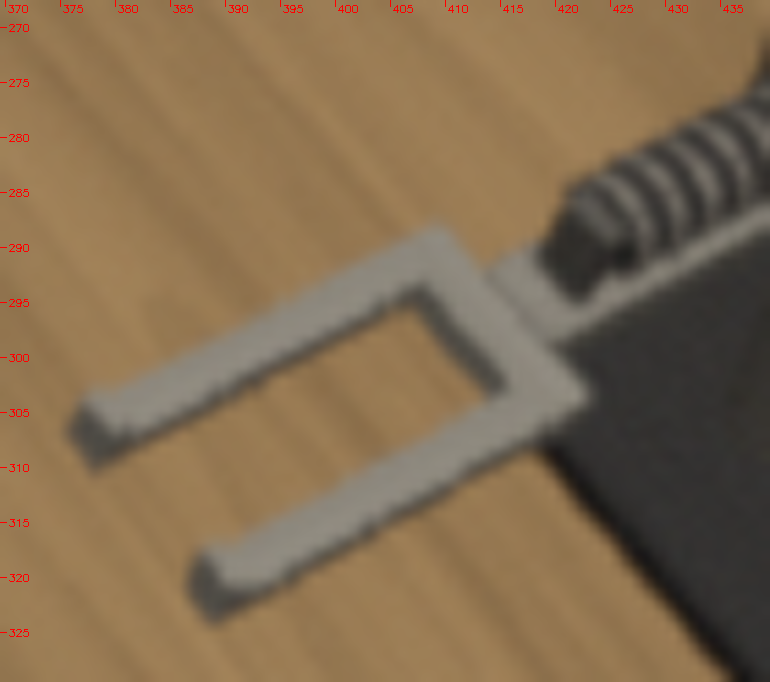

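```bash
python3 - <<'E'
from plan import *
d={}
for n,a,b in (("heel+",(426,187.3),(409.5,287.7)),("heel-",(441.5,187),(423.1,303.4)),("in+",(429.7,191),(407.2,293.9)),("in-",(438.5,190.7),(415.9,302.5)),("tip+",(431.6,216.2),(378.6,305)),("tip-",(444.2,215.8),(389.1,319.1))):
    p,e=tri(a,b); d[n]=p; print(n,p,e[0])
h=(d['heel+']+d['heel-'])/2; i=(d['in+']+d['in-'])/2; t=(d['tip+']+d['tip-'])/2
print(h,i,t); v=(h-t)[:2]; print(np.degrees(np.arctan2(v[1],v[0])),np.linalg.norm(v))
E
python3 cs.py .500 -.033 .119 .1035
```

```text
heel+ [ 0.5701 -0.3115  0.1887] 0.0015067656046142822
heel- [ 0.5704 -0.3549  0.1906] 0.0014691986120325684
in+ [ 0.5581 -0.3208  0.1889] 0.00023996422965920944
in- [ 0.5595 -0.3457  0.1904] 0.0011875864674063498
tip+ [ 0.4842 -0.3168  0.2082] 0.0012197030237464366
tip- [ 0.4849 -0.3514  0.2075] 0.0007903071164565691
[ 0.5703 -0.3332  0.1896] [ 0.5588 -0.3332  0.1896] [ 0.4845 -0.3341  0.2078]
0.596409408526437 0.0857435177969904
t 18.85 [0.4299 0.3638 0.2531] F [-0.2623  0.6713 -1.0908] q [-0.0729  0.291  -1.1767  1.9412  0.7769  1.1792 -1.7897] w 0.05459275065962286
twist [0.0462 0.4376 0.3141] dp [  7.0065 -39.6827 -13.4108]
```

{"api": "apply_moves", "payload": {"steps": [{"dp":[0.5,-4,0.5],"twist":[0.01,0.12,0.08],"grip":100},{"dp":[1.5,-8,0.5],"twist":[0.03,0.24,0.16],"grip":100},{"dp":[2.5,-12.5,0.5],"twist":[0.04,0.36,0.24],"grip":100},{"dp":[3.5,-17,0],"twist":[0.046,0.437,0.314],"grip":100},{"dp":[4.5,-21.5,0],"twist":[0.046,0.437,0.314],"grip":100},{"dp":[5.5,-26,-1],"twist":[0.046,0.437,0.314],"grip":100},{"dp":[6.3,-31,-3],"twist":[0.046,0.437,0.314],"grip":100},{"dp":[7,-35.5,-5],"twist":[0.046,0.437,0.314],"grip":100},{"dp":[7,-39.7,-7],"twist":[0.046,0.437,0.314],"grip":100},{"dp":[7,-39.7,-8],"twist":[0.046,0.437,0.314],"grip":100}]}}

```text
time: 19.85
tcp_pos: [0.497, -0.0256, 0.1733]
tcp_rot: [[-0.002, -0.106, 0.994], [-0.0, 0.994, 0.106], [-1.0, -0.0, -0.002]]
wrist_force: [0.9, -0.7, -0.0]
width: 0.0569
```

```bash
python3 cs.py .500 -.033 .114 .1035;  python3 look.py w side 260,170,360,290 top 160,190,255,260
```

```text
t 19.85 [ 0.497  -0.0256  0.1733] F [ 0.8809 -0.7318 -0.0418] q [ 0.831   0.3364 -1.066   1.9819  0.3453  1.0217 -0.2903] w 0.05691095240794954
twist [ 0.0002 -0.002  -0.0026] dp [ 0.302  -0.7374 -5.9286]
t 19.85 p [ 0.497  -0.0256  0.1733] w 0.0569 F [ 0.8809 -0.7318 -0.0418] T [-0.0433 -0.2478 -0.0032]
[[-0.002  -0.1059  0.9944]
 [-0.0002  0.9944  0.1059]
 [-1.     -0.     -0.002 ]] q [ 0.831   0.3364 -1.066   1.9819  0.3453  1.0217 -0.2903]
```

View pics/w_side2.png

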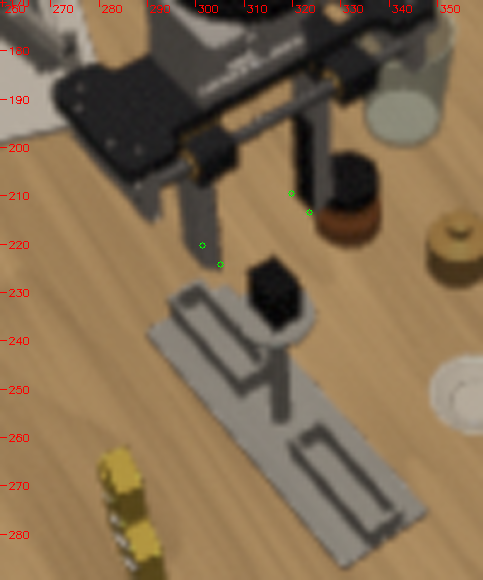

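View pics/w_top2.png

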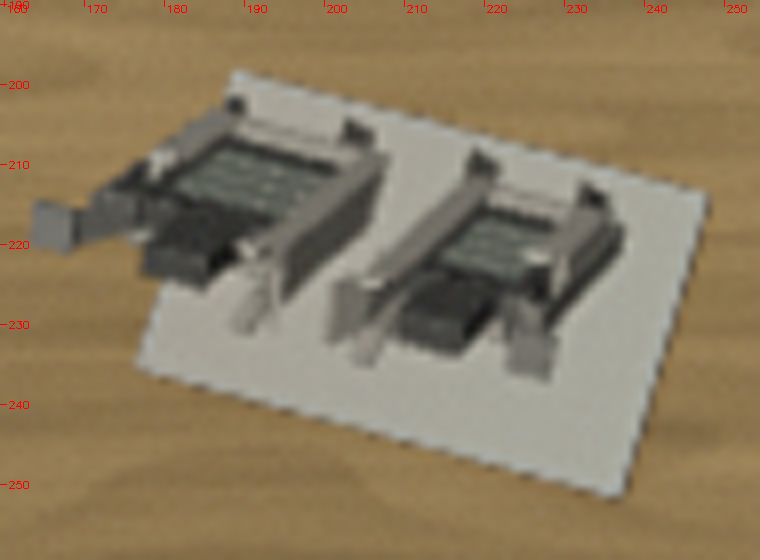

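{"api": "apply_moves", "payload": {"newtons": 50, "steps": [{"dp":[0.3,-0.7,0],"twist":[0,-0.002,-0.002],"grip":120},{"dp":[0.3,-0.73,-1.5],"twist":[0,-0.002,-0.002],"grip":120},{"dp":[0.3,-0.73,-4],"twist":[0,-0.002,-0.002],"grip":120},{"dp":[0.3,-0.73,-5.9],"twist":[0,-0.002,-0.002],"grip":120},{"dp":[0.3,-0.73,-5.9],"twist":[0,-0.002,-0.002],"grip":120},{"dp":[0.3,-0.73,-5.9],"twist":[0,-0.002,-0.002],"grip":255},{"dp":[0.3,-0.73,-5.9],"twist":[0,-0.002,-0.002],"grip":255},{"dp":[0.3,-0.73,-5.9],"twist":[0,-0.002,-0.002],"grip":255},{"dp":[0.3,-0.73,-5.9],"twist":[0,-0.002,-0.002],"grip":255},{"dp":[0.3,-0.73,-5.9],"twist":[0,-0.002,-0.002],"grip":255}]}}

```text
time: 20.95
tcp_pos: [0.5, -0.0306, 0.1152]
tcp_rot: [[-0.0, -0.105, 0.995], [0.0, 0.995, 0.105], [-1.0, 0.0, -0.0]]
wrist_force: [-1.4, 0.3, 6.1]
width: 0.0196
```

```bash
python3 cs.py .440 -.333 .240 .1035;  python3 look.py x side 260,170,360,290
```

```text
t 20.95 [ 0.5    -0.0306  0.1152] F [-1.4272  0.3446  6.0749] q [ 0.7677  0.4196 -1.0034  2.0324  0.4446  0.9237 -0.3687] w 0.01962169132105457
twist [-0.0004 -0.0001 -0.0013] dp [ -6.001  -30.2384  12.4812]
t 20.95 p [ 0.5    -0.0306  0.1152] w 0.0196 F [-1.4272  0.3446  6.0749] T [-0.0783  0.1492 -0.0427]
[[-0.0001 -0.1046  0.9945]
 [ 0.0004  0.9945  0.1046]
 [-1.      0.0004 -0.    ]] q [ 0.7677  0.4196 -1.0034  2.0324  0.4446  0.9237 -0.3687]
```

View pics/x_side2.png

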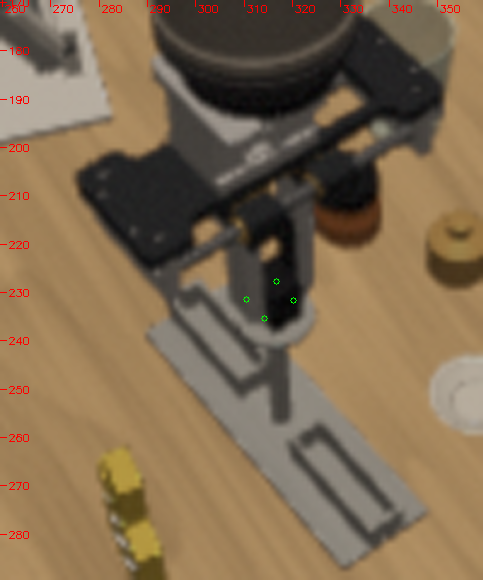

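{"api": "apply_moves", "payload": {"steps": [{"dp":[0,0,2],"twist":[0,0,0],"grip":255},{"dp":[0,0,5],"twist":[0,0,0],"grip":255},{"dp":[-1,-1,8],"twist":[0,0,0],"grip":255},{"dp":[-2.5,-4,11],"twist":[0,0,0],"grip":255},{"dp":[-4.5,-8,12.5],"twist":[0,0,0],"grip":255},{"dp":[-6.5,-12,12.5],"twist":[0,0,0],"grip":255},{"dp":[-7,-16,12.5],"twist":[0,0,0],"grip":255},{"dp":[-7,-20,12.5],"twist":[0,0,0],"grip":255},{"dp":[-7,-23,12.5],"twist":[0,0,0],"grip":255},{"dp":[-7,-25,12.5],"twist":[0,0,0],"grip":255}]}}

```text
time: 22.0
tcp_pos: [0.4287, -0.2828, 0.2392]
tcp_rot: [[-0.002, -0.103, 0.995], [0.001, 0.995, 0.103], [-1.0, 0.001, -0.002]]
wrist_force: [0.7, -0.5, -4.5]
width: 0.0196
```

```bash
python3 cs.py .435 -.3315 .237 .1035;  python3 look.py y side 300,170,480,340 top 290,150,460,270
```

```text
t 22.0 [ 0.4287 -0.2828  0.2392] F [ 0.7352 -0.5279 -4.4773] q [ 1.3281  0.2566 -1.0012  1.8764  0.2374  1.1376  0.3433] w 0.019613857860413822
twist [-0.0009 -0.0017  0.0007] dp [ 0.627  -4.8696 -0.2249]
t 22.0 p [ 0.4287 -0.2828  0.2392] w 0.0196 F [ 0.7352 -0.5279 -4.4773] T [ 0.0087 -0.0397 -0.0258]
[[-0.0017 -0.1027  0.9947]
 [ 0.0009  0.9947  0.1027]
 [-1.      0.0011 -0.0016]] q [ 1.3281  0.2566 -1.0012  1.8764  0.2374  1.1376  0.3433]
```

View pics/y_side2.png

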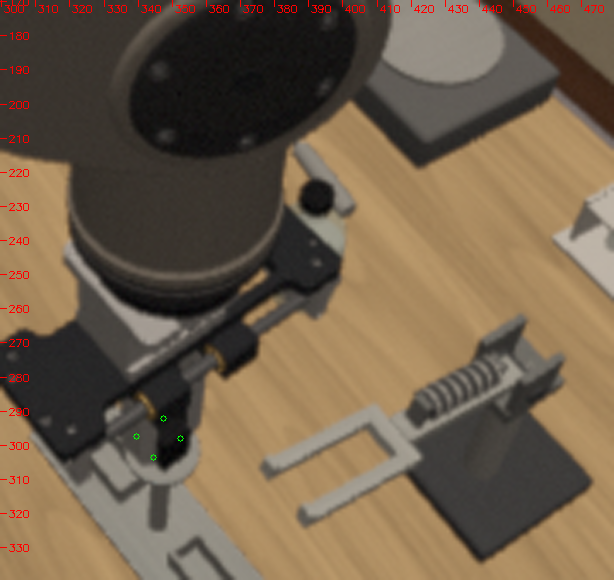

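{"api": "apply_moves", "payload": {"steps": [{"dp":[0,-2,0],"twist":[0,0,0],"grip":255},{"dp":[0,-4,0],"twist":[0,0,0],"grip":255},{"dp":[0.6,-4.9,-0.2],"twist":[0,0,0],"grip":255},{"dp":[0.6,-4.9,-0.2],"twist":[0,0,0],"grip":255},{"dp":[0.6,-4.9,-0.2],"twist":[0,0,0],"grip":255}]}}

```text
time: 22.6
tcp_pos: [0.436, -0.3287, 0.2374]
tcp_rot: [[-0.001, -0.106, 0.994], [0.002, 0.994, 0.106], [-1.0, 0.002, -0.001]]
wrist_force: [-0.2, 0.5, -4.0]
width: 0.0195
```

```bash
python3 cs.py .519 -.3315 .235 .1035;  python3 look.py z side 320,230,450,345 top 380,150,460,270; python3 -c "
from plan import *
st=read_state();p=st['tcp_pos']+[0,-.002,0]
print(proj('side',p-[0,0,.0112]),proj('side',p-[0,0,.03]))"
```

```text
t 22.6 [ 0.436  -0.3287  0.2374] F [-0.2014  0.5484 -3.9684] q [ 1.3313  0.3201 -0.9673  1.8138  0.2853  1.1589  0.3773] w 0.019514327421820656
twist [-0.0017 -0.0011 -0.0025] dp [ 8.304  -0.2776 -0.239 ]
t 22.6 p [ 0.436  -0.3287  0.2374] w 0.0195 F [-0.2014  0.5484 -3.9684] T [ 0.0083 -0.1196 -0.0596]
[[-0.0011 -0.1058  0.9944]
 [ 0.0017  0.9944  0.1058]
 [-1.      0.0018 -0.0009]] q [ 1.3313  0.3201 -0.9673  1.8138  0.2853  1.1589  0.3773]
[362.4528 318.7835] [361.8999 322.9323]
```

View pics/z_side2.png

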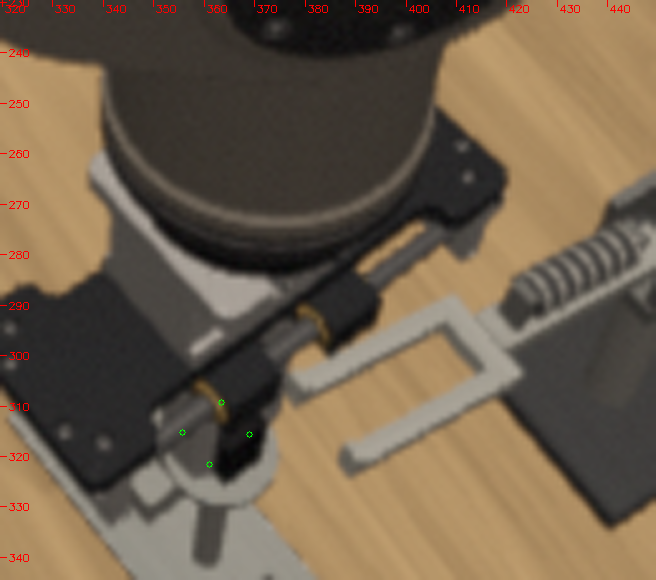

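View pics/z_top2.png

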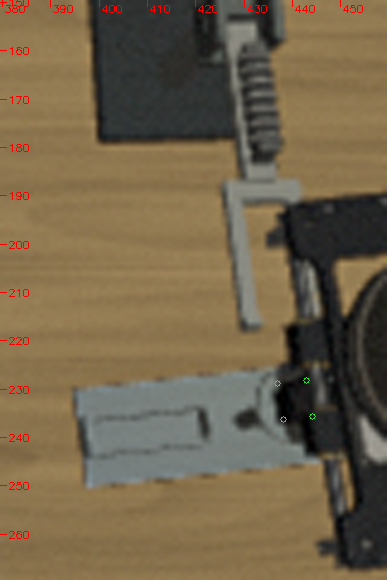

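{"api": "apply_moves", "payload": {"steps": [{"dp":[0.5,-0.28,-0.2],"twist":[0,0,0],"grip":255},{"dp":[2,-0.28,-0.2],"twist":[0,0,0],"grip":255},{"dp":[3.5,-0.28,-0.2],"twist":[0,0,0],"grip":255},{"dp":[5,-0.28,-0.2],"twist":[0,0,0],"grip":255},{"dp":[6.5,-0.28,-0.2],"twist":[0,0,0],"grip":255},{"dp":[8,-0.28,-0.2],"twist":[0,0,0],"grip":255},{"dp":[8.3,-0.28,-0.2],"twist":[0,0,0],"grip":255},{"dp":[8.3,-0.28,-0.2],"twist":[0,0,0],"grip":255}]}}

```text
time: 23.5
tcp_pos: [0.5191, -0.3319, 0.2354]
tcp_rot: [[-0.001, -0.106, 0.994], [0.001, 0.994, 0.106], [-1.0, 0.001, -0.001]]
wrist_force: [-0.8, 0.6, -4.7]
width: 0.0196
```

```bash
python3 cs.py .519 -.3315 .210 .1035;  python3 look.py aa side 350,240,460,345 top 380,150,460,270
```

```text
t 23.5 [ 0.5191 -0.3319  0.2354] F [-0.7611  0.6259 -4.6625] q [ 1.1591  0.4495 -0.9268  1.6654  0.3781  1.2201  0.2531] w 0.019560603519974774
twist [-0.0012 -0.0011 -0.0026] dp [-0.0073  0.0384 -2.5389]
t 23.5 p [ 0.5191 -0.3319  0.2354] w 0.0196 F [-0.7611  0.6259 -4.6625] T [-0.044  -0.0718  0.0365]
[[-0.0011 -0.1059  0.9944]
 [ 0.0012  0.9944  0.1059]
 [-1.      0.0013 -0.001 ]] q [ 1.1591  0.4495 -0.9268  1.6654  0.3781  1.2201  0.2531]
```

View pics/aa_side2.png

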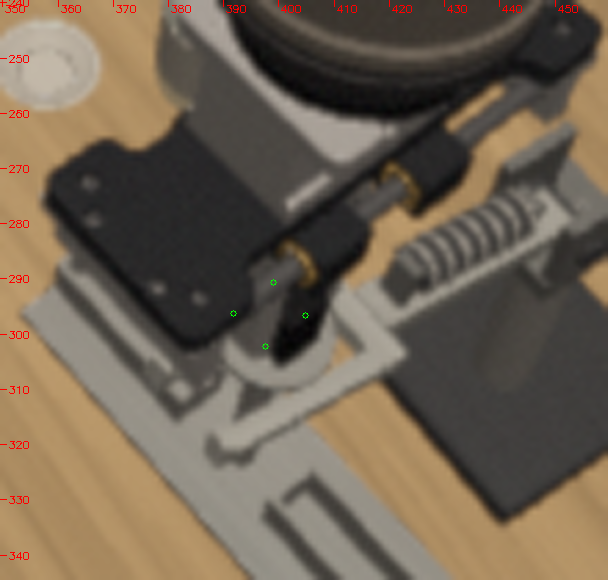

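View pics/aa_top2.png

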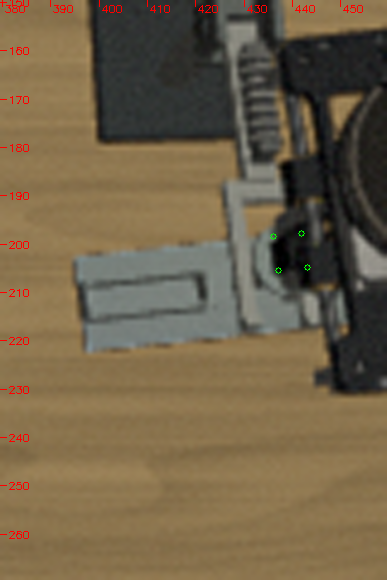

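```bash
python3 -c "
from plan import *
t=cv2.imread('pics/aa_top.png'); s=cv2.imread('pics/aa_side.png')
st=read_state();p=st['tcp_pos']
P=[proj('top',q) for q in (p+[0,0,-.0062],p+[0,-.002,-.0062],p+[0,.02,-.0062],[.519,-.3335,.199])]
print(P)
crop(t,420,180,455,225,13,'ab_t.png',5,pts=P)
P=[proj('side',q) for q in (p+[0,0,-.0112],p+[0,-.002,-.0112])];print(P)
crop(s,375,275,430,330,10,'ab_s.png',5,pts=P)
"
```

```text
[array([439.0341, 202.2725]), array([439.7737, 202.2705]), array([431.641 , 202.2928]), array([436.104 , 203.8624])]
[array([397.405 , 299.4213]), array([398.0287, 300.2157])]
```

View pics/ab_t.png

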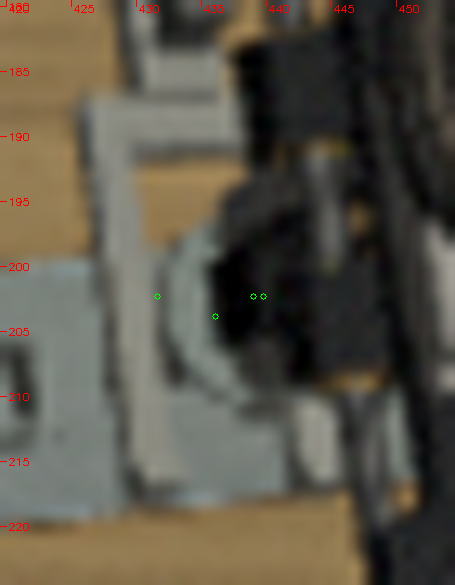

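View pics/ab_s.png

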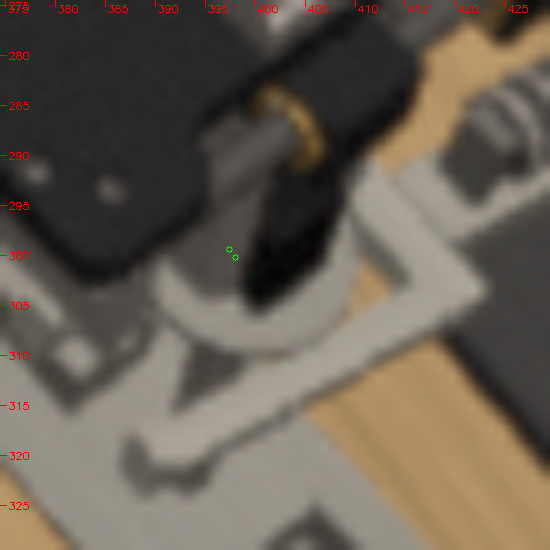

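{"api": "apply_moves", "payload": {"steps": [{"dp":[0,0.15,-0.5],"twist":[0,0,0],"grip":255},{"dp":[0,0.15,-1.0],"twist":[0,0,0],"grip":255},{"dp":[0,0.15,-1.4],"twist":[0,0,0],"grip":255},{"dp":[0,0.15,-1.7],"twist":[0,0,0],"grip":255},{"dp":[0,0.15,-1.9],"twist":[0,0,0],"grip":255},{"dp":[0,0.15,-2.1],"twist":[0,0,0],"grip":255},{"dp":[0,0.15,-2.3],"twist":[0,0,0],"grip":255},{"dp":[0,0.15,-2.5],"twist":[0,0,0],"grip":255}]}}

```text
time: 24.4
tcp_pos: [0.5187, -0.3309, 0.2106]
tcp_rot: [[-0.001, -0.105, 0.994], [0.001, 0.994, 0.105], [-1.0, 0.001, -0.001]]
wrist_force: [-0.7, -0.1, -1.8]
width: 0.0195
```

```bash
python3 cs.py .519 -.3315 .181 .1035;  python3 look.py ac side 350,240,460,345 top 420,180,455,225
```

```text
t 24.4 [ 0.5187 -0.3309  0.2106] F [-0.6651 -0.1125 -1.7936] q [ 1.15    0.4691 -0.9167  1.6961  0.3987  1.1772  0.2338] w 0.019515098021134342
twist [-0.0005 -0.0009 -0.0017] dp [ 0.0333 -0.0612 -2.961 ]
t 24.4 p [ 0.5187 -0.3309  0.2106] w 0.0195 F [-0.6651 -0.1125 -1.7936] T [-0.0424  0.0363  0.0147]
[[-0.0009 -0.105   0.9945]
 [ 0.0005  0.9945  0.105 ]
 [-1.      0.0006 -0.0009]] q [ 1.15    0.4691 -0.9167  1.6961  0.3987  1.1772  0.2338]
```

View pics/ac_side2.png

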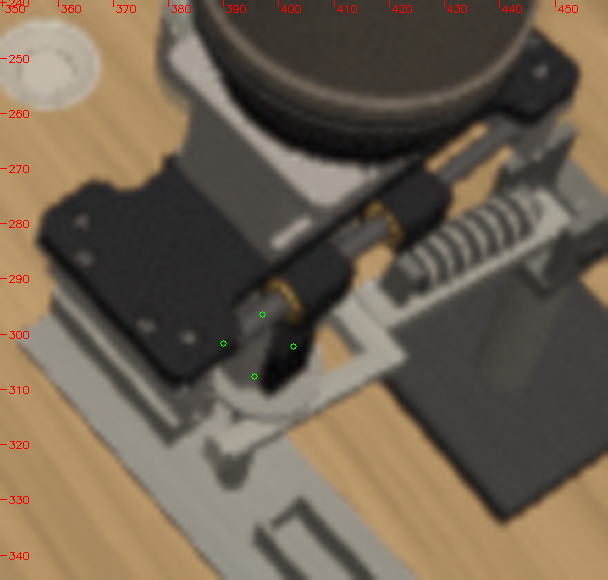

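View pics/ac_top2.png

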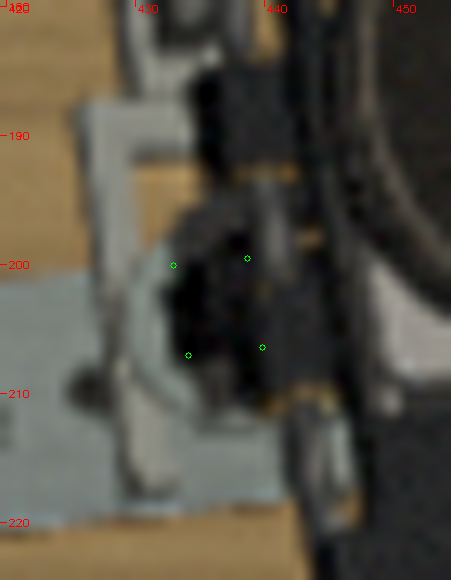

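{"api": "apply_moves", "payload": {"steps": [{"dp":[0,0,-0.12],"twist":[0,0,0],"grip":255},{"dp":[0,0,-0.24],"twist":[0,0,0],"grip":255},{"dp":[-0.03,0,-0.36],"twist":[0,0,0],"grip":255},{"dp":[-0.05,0,-0.48],"twist":[0,0,0],"grip":255},{"dp":[-0.07,0,-0.6],"twist":[0,0,0],"grip":255},{"dp":[-0.09,0,-0.72],"twist":[0,0,0],"grip":255},{"dp":[-0.1,0,-0.84],"twist":[0,0,0],"grip":255},{"dp":[-0.12,0,-0.96],"twist":[0,0,0],"grip":255},{"dp":[-0.14,0,-1.08],"twist":[0,0,0],"grip":255},{"dp":[-0.15,0,-1.2],"twist":[0,0,0],"grip":255}]}}

```text
time: 25.5
tcp_pos: [0.5171, -0.3308, 0.1985]
tcp_rot: [[-0.001, -0.105, 0.994], [0.001, 0.994, 0.105], [-1.0, 0.001, -0.001]]
wrist_force: [0.4, -0.1, -2.2]
width: 0.0197
```

```bash
python3 cs.py .517 -.3310 .181 .1035
```

```text
t 25.5 [ 0.5171 -0.3308  0.1985] F [ 0.4458 -0.108  -2.2267] q [ 1.1479  0.478  -0.9116  1.712   0.4083  1.1561  0.2268] w 0.01970558074045659
twist [-0.0006 -0.0011 -0.0017] dp [-0.0079 -0.0152 -1.7533]
```

{"api": "apply_moves", "payload": {"steps": [{"dp":[-0.01,0,-0.12],"twist":[0,0,0],"grip":255},{"dp":[-0.02,0,-0.24],"twist":[0,0,0],"grip":255},{"dp":[-0.03,0,-0.36],"twist":[0,0,0],"grip":255},{"dp":[-0.04,0,-0.48],"twist":[0,0,0],"grip":255},{"dp":[-0.05,0,-0.6],"twist":[0,0,0],"grip":255},{"dp":[-0.06,0,-0.72],"twist":[0,0,0],"grip":255},{"dp":[-0.06,0,-0.84],"twist":[0,0,0],"grip":255},{"dp":[-0.07,0,-0.96],"twist":[0,0,0],"grip":255},{"dp":[-0.08,0,-1.08],"twist":[0,0,0],"grip":255},{"dp":[-0.08,0,-1.2],"twist":[0,0,0],"grip":255}]}}

```text
time: 26.5
tcp_pos: [0.5163, -0.3308, 0.1866]
tcp_rot: [[-0.001, -0.105, 0.994], [0.001, 0.994, 0.105], [-1.0, 0.001, -0.001]]
wrist_force: [-2.1, -0.5, -2.6]
width: 0.0197
```

```bash
python3 cs.py .517 -.3310 .181 .1035;  python3 look.py ad side 350,240,460,345
```

```text
t 26.5 [ 0.5163 -0.3308  0.1866] F [-2.0504 -0.5079 -2.6423] q [ 1.144   0.4883 -0.9057  1.726   0.4189  1.1357  0.2185] w 0.019724537396995125
twist [-0.0006 -0.0011 -0.0017] dp [ 0.0721 -0.0162 -0.5554]
t 26.5 p [ 0.5163 -0.3308  0.1866] w 0.0197 F [-2.0504 -0.5079 -2.6423] T [-0.0326  0.2162 -0.009 ]
[[-0.0011 -0.105   0.9945]
 [ 0.0006  0.9945  0.105 ]
 [-1.      0.0007 -0.001 ]] q [ 1.144   0.4883 -0.9057  1.726   0.4189  1.1357  0.2185]
```

View pics/ad_side2.png

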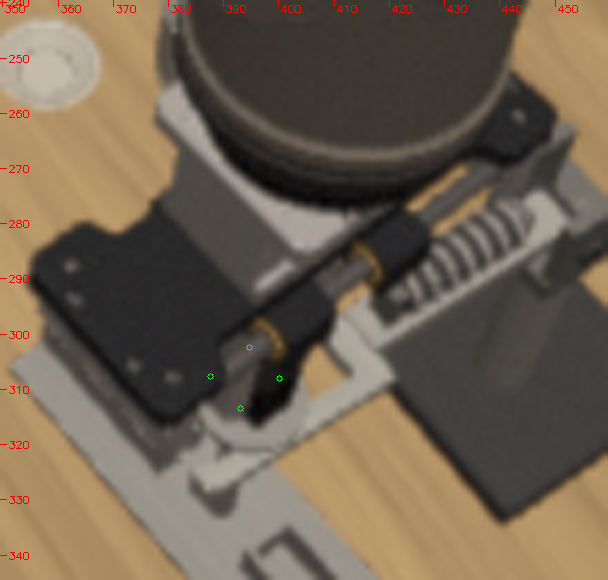

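{"api": "apply_moves", "payload": {"steps": [{"dp":[0.02,0,-0.1],"twist":[0,0,0],"grip":255},{"dp":[0.03,0,-0.2],"twist":[0,0,0],"grip":255},{"dp":[0.03,0,-0.3],"twist":[0,0,0],"grip":255},{"dp":[0.03,0,-0.4],"twist":[0,0,0],"grip":255},{"dp":[0.03,0,-0.48],"twist":[0,0,0],"grip":255},{"dp":[0.03,0,-0.48],"twist":[0,0,0],"grip":255}]}}

```text
time: 27.15
tcp_pos: [0.5166, -0.3308, 0.1818]
tcp_rot: [[-0.001, -0.105, 0.994], [0.001, 0.994, 0.105], [-1.0, 0.001, -0.001]]
wrist_force: [-1.3, -0.6, -1.6]
width: 0.0195
```

```bash
python3 cs.py .517 -.3310 .181 .1035
```

```text
t 27.15 [ 0.5166 -0.3308  0.1818] F [-1.3417 -0.5761 -1.6046] q [ 1.1411  0.4933 -0.903   1.7302  0.4237  1.1282  0.2145] w 0.019543829218014928
twist [-0.0006 -0.0011 -0.0017] dp [ 0.0395 -0.0178 -0.077 ]
```

{"api": "apply_moves", "payload": {"steps": [{"dp":[0,0,-0.06],"twist":[0,0,0],"grip":255},{"dp":[0,0,-0.1],"twist":[0,0,0],"grip":255},{"dp":[0,0,-0.1],"twist":[0,0,0],"grip":255}]}}

```text
time: 27.45
tcp_pos: [0.5166, -0.3308, 0.181]
tcp_rot: [[-0.001, -0.105, 0.994], [0.001, 0.994, 0.105], [-1.0, 0.001, -0.001]]
wrist_force: [-2.1, -0.1, 1.2]
width: 0.0197
```

```bash
python3 cs.py .517 -.3310 .181 .1035
```

```text
t 27.45 [ 0.5166 -0.3308  0.181 ] F [-2.129  -0.0649  1.216 ] q [ 1.1408  0.494  -0.9026  1.731   0.4246  1.1268  0.2138] w 0.01969634581186361
twist [-0.0005 -0.001  -0.0017] dp [ 0.0363 -0.017   0.0001]
```

{"api": "apply_moves", "payload": {"steps": [{"dp":[0,0,-0.04],"twist":[0,0,0],"grip":255},{"dp":[0,0,-0.05],"twist":[0,0,0],"grip":255},{"dp":[0,0,-0.05],"twist":[0,0,0],"grip":255}]}}

```text
time: 27.75
tcp_pos: [0.5167, -0.3309, 0.1807]
tcp_rot: [[-0.001, -0.105, 0.994], [0.0, 0.994, 0.105], [-1.0, 0.0, -0.001]]
wrist_force: [-3.1, 1.5, 4.8]
width: 0.0195
```

```bash
python3 cs.py .517 -.3310 .181 .1035;  python3 look.py ae side 350,240,460,345 top 410,170,460,230
```

```text
t 27.75 [ 0.5167 -0.3309  0.1807] F [-3.1409  1.4767  4.8105] q [ 1.1406  0.4943 -0.9024  1.7313  0.425   1.1262  0.2134] w 0.01947103805085238
twist [-0.0004 -0.0009 -0.0016] dp [ 0.0335 -0.0126  0.0332]
t 27.75 p [ 0.5167 -0.3309  0.1807] w 0.0195 F [-3.1409  1.4767  4.8105] T [ 0.1194  0.8507 -0.0704]
[[-0.0009 -0.1049  0.9945]
 [ 0.0004  0.9945  0.1049]
 [-1.      0.0005 -0.0009]] q [ 1.1406  0.4943 -0.9024  1.7313  0.425   1.1262  0.2134]
```

View pics/ae_side2.png

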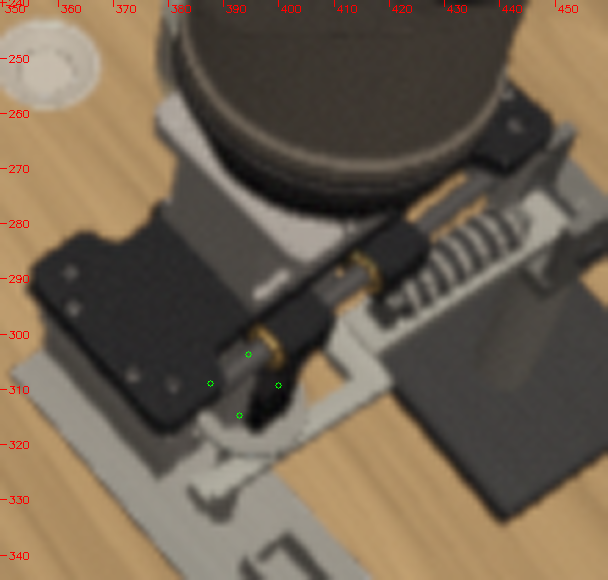

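View pics/ae_top2.png

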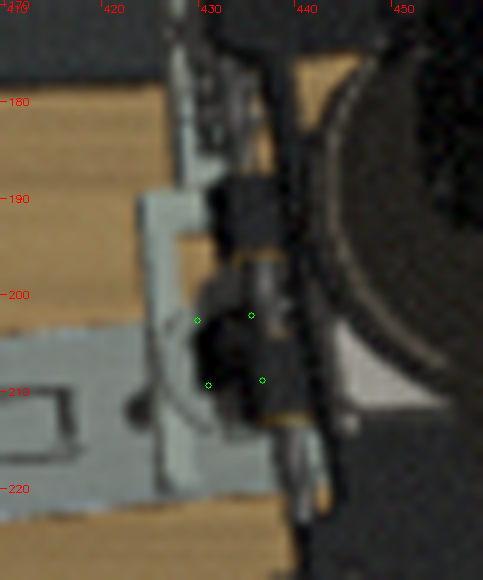

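```bash
python3 -c "
from plan import *
for z in (.176,.180,.184): print(z,proj('side',[.4815,-.3514,z]),proj('top',[.4815,-.3168,z]),proj('side',[.566,-.355,z-.006]))
s=cv2.imread('pics/ae_side.png'); crop(s,375,290,430,340,12,'af.png',5,pts=[proj('side',[.4815,-.3514,.176]),proj('side',[.567,-.355,.170])])
"
```

```text
0.176 [385.6564 326.7213] [428.5551 218.2628] [419.0915 309.1553]
0.18 [385.8603 325.8966] [428.9501 218.0781] [419.4126 308.2956]
0.184 [386.0658 325.0655] [429.3481 217.892 ] [419.7361 307.4294]
```

View pics/af.png

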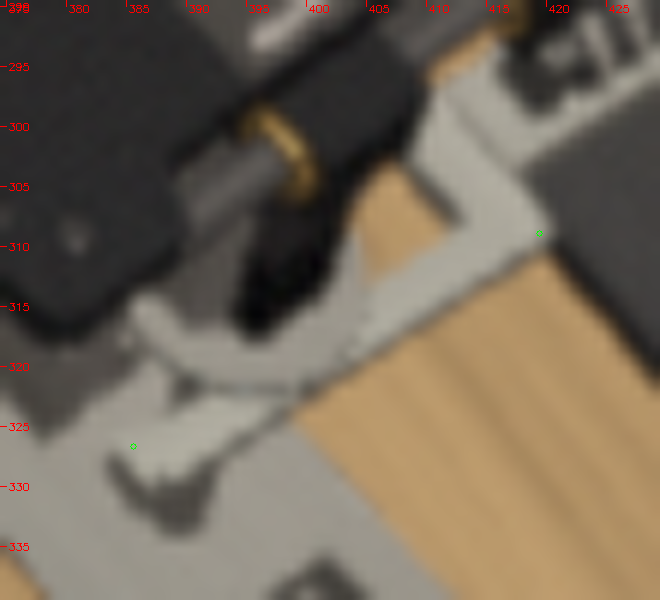

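{"api": "apply_moves", "payload": {"steps": [{"dp":[0,0,0.05],"twist":[0,0,0],"grip":255},{"dp":[0,0,0.07],"twist":[0,0,0],"grip":255},{"dp":[0,0,0.07],"twist":[0,0,0],"grip":255},{"dp":[0,0,0.07],"twist":[0,0,0],"grip":255},{"dp":[0,0,0.07],"twist":[0,0,0],"grip":255}]}}

```text
time: 28.35
tcp_pos: [0.5166, -0.3309, 0.181]
tcp_rot: [[-0.001, -0.105, 0.994], [0.001, 0.994, 0.105], [-1.0, 0.001, -0.001]]
wrist_force: [-1.7, 1.2, 0.8]
width: 0.0197
```

```bash
python3 cs.py .517 -.3310 .181 .1035
```

```text
t 28.35 [ 0.5166 -0.3309  0.181 ] F [-1.7262  1.2168  0.7966] q [ 1.1408  0.4941 -0.9026  1.7309  0.4244  1.1269  0.214 ] w 0.01974019698899105
twist [-0.0007 -0.0009 -0.0017] dp [ 0.0354 -0.0145 -0.0015]
```

Force is about neutral with the fork at the stop (fork carrying ~5 N). Release slowly and check before rising.

{"api": "apply_moves", "payload": {"newtons": 10, "steps": [{"dp":[0,0,0],"twist":[0,0,0],"grip":190},{"dp":[0,0,0],"twist":[0,0,0],"grip":180},{"dp":[0,0,0],"twist":[0,0,0],"grip":170},{"dp":[0,0,0],"twist":[0,0,0],"grip":160},{"dp":[0,0,0],"twist":[0,0,0],"grip":160},{"dp":[0,0,0],"twist":[0,0,0],"grip":160}]}}

```text
time: 28.95
tcp_pos: [0.5166, -0.3309, 0.181]
tcp_rot: [[-0.001, -0.105, 0.994], [0.001, 0.994, 0.105], [-1.0, 0.001, -0.001]]
wrist_force: [-0.7, -0.6, -0.6]
width: 0.035
```

```bash
python3 cs.py .517 -.3310 .181 .1035;  python3 look.py ag side 350,240,460,345
```

```text
t 28.95 [ 0.5166 -0.3309  0.181 ] F [-0.6635 -0.5789 -0.6054] q [ 1.1409  0.494  -0.9026  1.7309  0.4245  1.1269  0.214 ] w 0.03500265277416883
twist [-0.0006 -0.001  -0.0017] dp [ 0.0393 -0.0138 -0.003 ]
t 28.95 p [ 0.5166 -0.3309  0.181 ] w 0.035 F [-0.6635 -0.5789 -0.6054] T [-0.0339 -0.0723 -0.0244]
[[-0.001  -0.105   0.9945]
 [ 0.0006  0.9945  0.105 ]
 [-1.      0.0007 -0.0009]] q [ 1.1409  0.494  -0.9026  1.7309  0.4245  1.1269  0.214 ]
```

View pics/ag_side2.png

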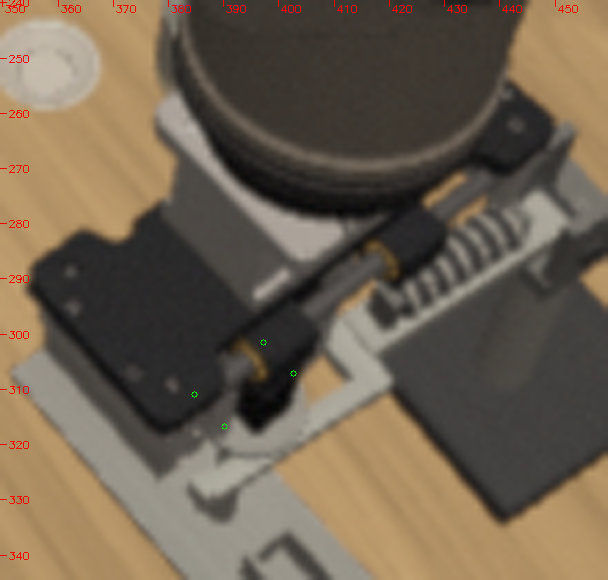

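Carrier hangs free at the stop. Rise straight up, then move back.

{"api": "apply_moves", "payload": {"steps": [{"dp":[0,0,1],"twist":[0,0,0],"grip":160},{"dp":[0,0,2.5],"twist":[0,0,0],"grip":160},{"dp":[0,0,4.5],"twist":[0,0,0],"grip":160},{"dp":[0,0,8],"twist":[0,0,0],"grip":160},{"dp":[-1,0,12],"twist":[0,0,0],"grip":160},{"dp":[-4,2,14],"twist":[0,0,0],"grip":160},{"dp":[-7,6,15],"twist":[0,0,0],"grip":160},{"dp":[-9,10,15],"twist":[0,0,0],"grip":160},{"dp":[-9,14,15],"twist":[0,0,0],"grip":160},{"dp":[-9,18,15],"twist":[0,0,0],"grip":160}]}}

```text
time: 30.0
tcp_pos: [0.4263, -0.1493, 0.3322]
tcp_rot: [[-0.0, -0.104, 0.995], [-0.002, 0.995, 0.104], [-1.0, -0.002, -0.001]]
wrist_force: [0.8, 0.0, -0.1]
width: 0.0351
```

{"api": "apply_moves", "payload": {"steps": [{"dp":[0,3,0],"twist":[0,0,0],"grip":160},{"dp":[0,6,0],"twist":[0,0,0],"grip":160},{"dp":[0,6,0],"twist":[0,0,0],"grip":160},{"dp":[0,6,0],"twist":[0,0,0],"grip":160},{"dp":[0,6,0],"twist":[0,0,0],"grip":160}]}}

```text
time: 30.5
tcp_pos: [0.4267, -0.0915, 0.3315]
tcp_rot: [[-0.001, -0.104, 0.995], [0.0, 0.995, 0.104], [-1.0, 0.0, -0.001]]
wrist_force: [0.2, -1.2, -0.4]
width: 0.0346
```

```bash
python3 look.py ah side 350,230,490,345 top 90,130,480,280; python3 -c "
from h import *
t=cv2.imread('pics/ah_top.png'); crop(t,160,190,255,260,8,'ai.png'); crop(t,385,140,470,230,7,'aj.png')
s=cv2.imread('pics/ah_side.png'); crop(s,215,110,300,205,6,'ak.png')"
```

```text
t 30.5 p [ 0.4267 -0.0915  0.3315] w 0.0346 F [ 0.2351 -1.2014 -0.3556] T [-0.0438 -0.0731 -0.0147]
[[-0.0007 -0.1044  0.9945]
 [ 0.0003  0.9945  0.1044]
 [-1.      0.0003 -0.0007]] q [ 1.2786 -0.0483 -1.1364  1.8843 -0.0459  1.2786  0.2606]
```

View pics/ah_side2.png

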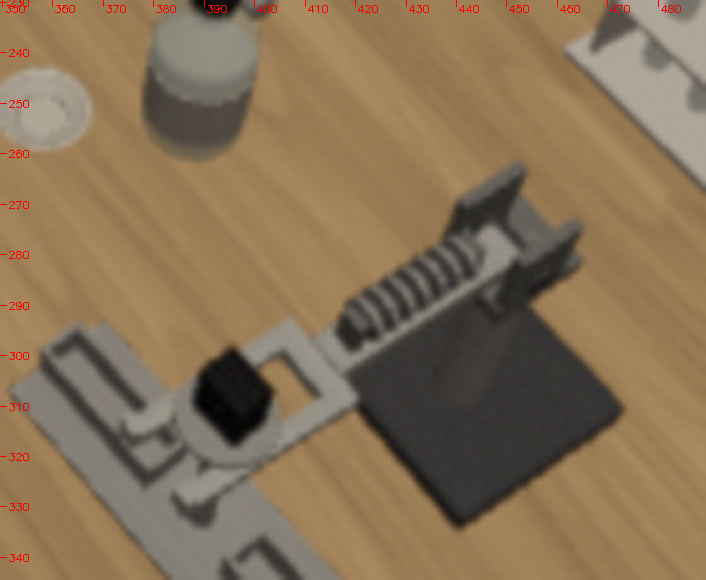

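View pics/ai.png

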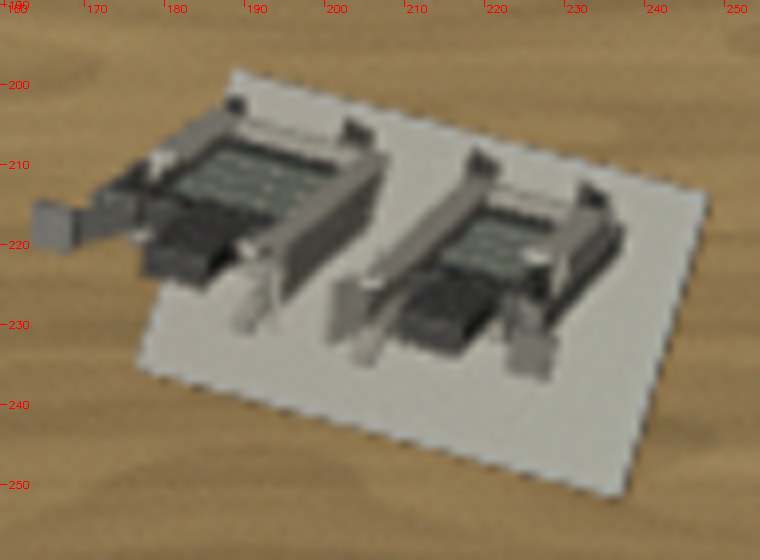

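View pics/aj.png

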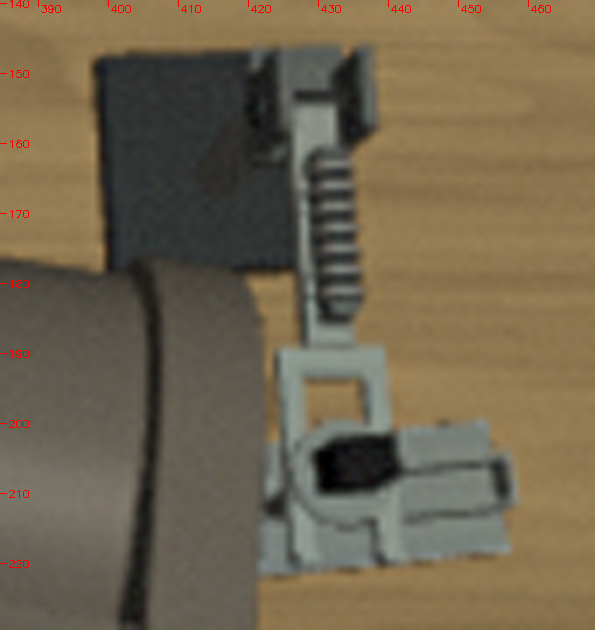

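View pics/ak.png

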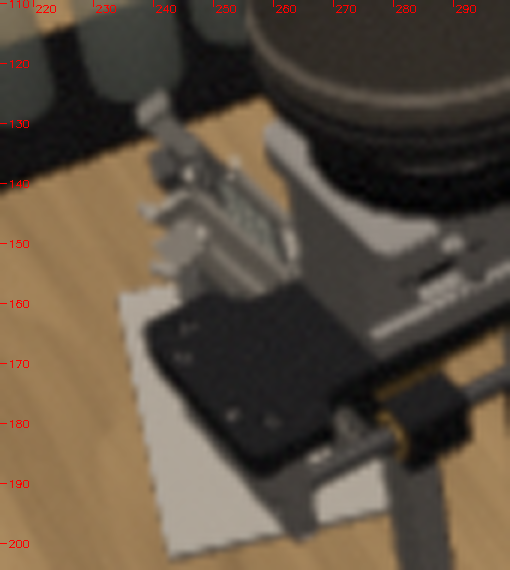

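View pics/ah_top.png

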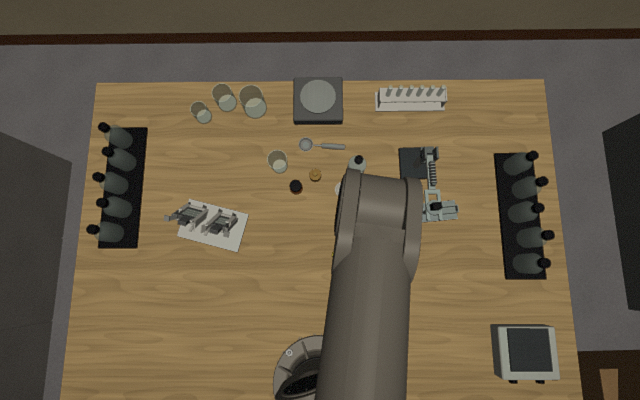

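Run:
```python
from h import *
a=cv2.imread('pics/top0.png');b=cv2.imread('pics/ah_top.png')
for n,(x0,y0,x1,y1) in dict(W=(160,212,172,224),N=(221,229,231,240)).items():
    T=a[y0:y1,x0:x1]; S=b[y0-6:y1+6,x0-6:x1+6]
    r=cv2.matchTemplate(S,T,cv2.TM_SQDIFF_NORMED); _,_,m,_=cv2.minMaxLoc(r); print(n,np.array(m)-6,r.min())
st=read_state(); print(st['time'],st['joint_velocities'].round(3),st['wrist_force'])
s1=snap('side','al.png'); s0=cv2.imread('pics/ah_side.png')
print(cv2.absdiff(s0,s1)[250:345,350:480].max())
```

```text
W [0 0] 0.002171022
N [0 0] 0.007842863
30.6 [-0.002  0.005 -0.002  0.004 -0.002 -0.003 -0.002] [ 0.70706072 -0.65296114 -0.31957239]
11
```

```bash
python3 -c "
from cell import *
print(job_done())"
```

```text
the job is handed in; nothing more can be done
None
```

Both cassettes are in their own slots with the latches shut, and the empty carrier hangs by its collar in the fork, which rests level at its lower stop. I handed the job in at about 31 s, and no verdict was reported.

- **Cassettes:** I pressed the narrow one in first, then the wide one. The sideways latch force dropped away in both, and each was pressed firmly onto its slot floor (about 50 N and 23 N). In the last top view both latch heads were back at their starting pixels.
- **Carrier:** I lowered it in the fork at about 12 mm/s until the force rose sharply at the stop, paused 0.5 s there, then opened the gripper. Two pictures taken at the end show it still, with the arm clear.
- **Less certain:**
  - The narrow press was harder than needed: its 50 N peak came through the held cassette, and the tool shifted about 2 mm sideways before I backed off.
  - The images put each cassette 3–5 mm further from the slot floor than the calculated pose. The floor contact did not confirm that offset.
  - In the last top view the arm hid the dish and the yellow and orange look-alikes. I did not reach for them, but did not check them at the end.

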